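Daily check of the pull gauge

TASK

Do the daily check of the spring pull gauge: slide the yellow rider all the way back against the pull carriage, then draw the orange handle out until its black pointer stands at the red flag, hold it there for two seconds, and ease it fully home without letting it snap, so that the rider stays behind at the flag. Then record the pass: take the mallet and drive the green-capped punch pin fully down with it, and put the mallet back on its blue mat, standing on its head's face as before. Leave the black-capped punch, the flag and the other things on the bench alone, and keep the gripper itself off the green punch.

Things in the scene. Friction and masses are not known exactly. Their poses are not given: they have to be found in the camera images.
- gauge: Fixed bench pull gauge: white base plate 360 x 130 x 12 mm with a grey spring housing (105 x 96 mm, top 68 mm above the table, x from +52 to +158 mm). Origin on the table under the handle's home position; the handle is pulled along its -x (roughly towards the robot). Plate from x = -200 to +160 mm. Two rails along x (tops 18 mm above the table, inner faces at y = +-26 mm) guide the rider.
- pull (a joint): Extension of the pull carriage in m: 0 = home against the housing, grows as the handle is drawn out along the gauge's -x, stop at 0.115. Sprung: about 3.3 N at home plus 1.1 N per 10 mm, it returns by itself when let go.
- handle (a point): Grip point of the orange handle, a fin 30 mm long along gauge x, 16 mm thick along gauge y, from 30 to 92 mm above the table; this point is on its centre line, 66 mm up, and moves with it. Pinch across the 16 mm from above. Steel carriage at its foot: 36 mm wide, top 36 mm above the table, front face 22 mm ahead (-x) of the handle's centre; it pushes the rider.
- pointer (a point): Tip of the black pointer arm on the carriage, in line with the carriage's front face (22 mm ahead of the handle's centre), at gauge y = +50 mm, 33.5 mm above the table. Moves with the carriage.
- flag (a joint): Setting of the red flag in m: it is the extension of the carriage at which the pointer stands exactly at the flag's centre. Preset and stiff; must stay put.
- flag_mark (a point): Centre of the red flag (12 mm wide along gauge x, 46 mm high above the table), standing on the plate beside the rail at gauge y = +50 mm; axes as the gauge's. Pointer at the flag means equal gauge x.
- rider: Loose yellow drag rider on the plate between the rails: solid block 70 (gauge x) x 48 x 26 mm, top 38 mm above the table, black line along its rear edge. Origin at the centre of its underside, axes as the gauge's. Stays where it is left. Fully back (carriage home) its origin is at gauge x = -57 mm; the carriage pushes it ahead when pulled out.
- rider_back (a point): Centre of the rider's rear face (35 mm towards gauge +x from its origin), the face that the carriage pushes; shows the largest extension reached.
- pass_punch: Fixed grey tag punch with the GREEN-capped pin: block 84 x 84 mm, 22 mm high, with a guide 50 x 50 mm up to 64 mm. Origin on the table under the pin's axis. It can change places with the other punch.
- pass_pin (a joint): Travel of the green-capped pin, m: 0 = up, 0.016 = fully down; spring about 2.5 N at the top, 6.5 N fully down; springs back up.
- pass_cap (a point): Centre of the top of the green cap (38 mm across), 98 mm above the table when up. Moves with the pin.
- fail_punch: Fixed identical tag punch with the BLACK-capped pin; leave alone.
- fail_pin (a joint): Travel of the black-capped pin, m, as for the green one. Must not be pressed.
- mat: Fixed blue mat 240 x 130 x 4 mm, long along its x; origin at the centre of its underside. The mallet's place.
- mallet: Mallet, 0.33 kg, standing on a face of its head with its handle level. Head 60 (x) x 54 (y) x 64 mm high with white upper and lower faces; origin at the centre of the lower face, z up. Blue handle along -x: 22 mm wide, 26 mm high, from 28 to 158 mm behind the origin, its axis 32 mm above the lower face. Centre of mass about 13 mm behind the origin.
- mallet_grip (a point): Good grip point on the mallet's handle, 58 mm behind the head's centre, on the handle's axis (32 mm above the lower face); pinch across the 22 mm width from above.
- dish: Bystander: glass dish 84 mm across, 16 mm high. Origin under its centre.
- wash_bottle: Bystander: white wash bottle with blue cap, 70 mm across, 170 mm high. Origin under its centre.
- tub: Bystander: sample tub with lid, 110 x 110 x 65 mm. Origin under its centre.
- black_tray: Bystander: black open tray 160 x 110 x 25 mm. Origin under its centre.
There are look-alikes about, which are no part of the job. Leave any turquoise look-alike of the mallet alone.

How it is judged:
By the outcome, as a careful person would: the job done as asked, in the order asked, and still so for the second after the job is handed in, with the robot touching nothing.
It also fails if it takes over 67 s, if anything falls off the work surface, if the arm or the gripper's body presses on something with over 40 N, if the wrist force passes 120 N, or if a joint passes its speed limit or range.

ROBOT

A 6-joint arm with a two-finger parallel gripper is mounted at the origin on the work surface. World frame = base frame: x ahead of the robot, y to its left, z up, the work surface at z = 0. Lengths are in m, angles in rad, forces in N, time in s.
With the tool pointing down it reaches from about 0.4 to 0.825 m from the base axis. Payload 7 kg.
Tool frame: the origin (TCP) lies between the finger pads; the fingertips stand 8 mm ahead of it and the grasp point (between the pads) lies 11 mm behind it (env.tips_ahead is the distance from the TCP to the fingertips, in m); z points along the fingers, y is the direction in which the jaws open and shut (so a half turn about z gives the same grasp; the last joint's range is limited). The gripper opens to 85 mm and grips with 20 to 120 N. Pads are 22 mm wide; open, the fingers measure 114 mm over their backs; the gripper's body (76 mm by 85 mm) begins 54 mm behind the grasp point. The pads swing forward as they close: fully open they stand 13 mm farther back than shut.
Start: joints at [0.288, 0.359, 0.012, 0, -1.224, -0.288], TCP at [0.675, -0, 0.203] pointing down, gripper open.
Joint ranges: [-3.07, 3.07], [-1.43, 2.12], [-1.02, 1.25], [-3.03, 1.67], [-3.05, -0], [-3.03, 3.03]. Speed limits (rad/s): [2.39, 2.39, 3.01, 3.14, 3.14, 3.14].

INTERFACE

Orientations are given as a 3x3 rotation matrix whose columns are the frame's x, y, z axes.
In Python, from plant import env, get_image gives the robot as it stands.
- The arm moves only by the tool play_rows, never from a script. Its argument "targets" is a list of rows, each a list of 7 numbers: the opening, from 0 (shut) to 1 (fully open), then the shift along the tool's x, y, z in cm, then the turn, a rotation vector about the tool's x, y, z in degrees. A call has 1 to 8 rows; each row is the pose to reach, as a shift and turn from the pose commanded when the call began, along the tool's axes at that moment; what a row does not reach only later rows make up. A row lasts 1/12 s, in which the tool goes at most 41.7 mm and 7.16 degrees, less where a joint would pass 70% of its speed; a pose out of reach is approached as far as the arm can. A call with a gripper value outside its range is refused whole. The fingers move at their own pace and stop on an object; "force" is the grip in N (left out, the last holds). Time passes only in rows, so rows that repeat a pose let the fingers close. It gives the time, the measured TCP pose, the force and the opening at its end, in the units of the state.
- env.state(): the state, without advancing time (a new reading comes with each control period).
- get_image(name): name is "scene" or "side" or "wrist"; returns a dict with "frame" (480x640x3 uint8, red, green, blue), "intrinsics" (3x3 intrinsics, pixels), "eye" and "rotation" of the camera in the world. Camera axes: x right, y up, looking along -z (the intrinsics and any distortion apply to the point x, -y, -z); pixel columns grow to the right and rows downward; lengths in m; the calibration is good to about 2 mm. A picture is of the moment at which its call begins. There is no depth.
- env.close_job(): hands the job in, once; it reports no verdict.
The state is a dict: "time_s": time; "joint_positions": joint angles; "qd": joint speeds; "tau": joint torques, N m; "tcp_pos": TCP position; "ee_rot": TCP orientation; "force": force on the tool from outside, world axes, zero at the start; "wrist_torque": the same for the moment, N m; "opening": opening from 0.0 (shut) to 1.0 (fully open).
Only numpy, scipy, OpenCV 4.12 (cv2) and the standard library are available. Lean on these libraries where they do the work, as an engineer would, in place of code of your own. Each camera call takes 0.05 s, during which the arm holds its last target. There are 200 camera calls.

## Working session

There is one attempt and no reset: what is moved stays moved. The work goes in short steps, Python scripts to look and compute and a tool call to move; the robot and the scene stay as the last step left them, time stands still between calls to the robot, and variables do not carry over. Pictures are saved under pics/ and viewed, about 8 in all and at most 12, crops included, and the job is handed in when it is done.

Besides the shell and the picture viewer there is one more tool, called after ">>>" as name([rows], argument=value, ...), one row to a line, values as JSON. play_rows: Moves the arm, as the interface text tells. Its arguments: {"type":"object","properties":{"targets":{"type":"array"},"force":{"type":"number"}},"required":["targets"]}

```bash
ls; mkdir -p pics
cat > h.py <<'E'
import numpy as np, cv2
from plant import env, get_image
def snap(n,f):
    d=get_image(n); cv2.imwrite('pics/'+f+'.png',d['frame'][:,:,::-1]); np.savez('pics/'+f+'.npz',**d); return d
def load(f): return dict(np.load('pics/'+f+'.npz'))
def ray(d,u,v):
    k=np.linalg.inv(d['intrinsics'])@[u,v,1.]; r=d['rotation']@np.array([k[0],-k[1],-k[2]]); return d['eye'],r
def onz(d,u,v,z):
    e,r=ray(d,u,v); return e+r*(z-e[2])/r[2]
def proj(d,p):
    c=d['rotation'].T@(np.asarray(p)-d['eye']); q=d['intrinsics']@[c[0],-c[1],-c[2]]; return q[:2]/q[2]
E
python3 - <<'E'
from h import *
for n in('scene','side','wrist'):
    d=snap(n,n+'0'); print(n,d['eye'],d['rotation'].round(3).tolist(),d['intrinsics'].tolist(),[k for k in d])
s=env.state(); print({k:np.round(v,3).tolist() for k,v in s.items()}); print(env.tips_ahead)
E
```

```text
pics
scene [1.28599755 0.29086076 1.11266898] [[-0.336, -0.706, 0.623], [0.942, -0.26, 0.213], [0.012, 0.659, 0.752]] [[487.75086428748585, 0.0, 322.05882652725904], [0.0, 487.75086428748585, 228.69950141575043], [0.0, 0.0, 1.0]] ['frame', 'intrinsics', 'eye', 'rotation']
side [-0.3983916   1.01602787  1.11567209] [[-0.759, 0.4, -0.513], [-0.651, -0.459, 0.605], [0.006, 0.793, 0.609]] [[572.3376076263927, 0.0, 318.8960309110116], [0.0, 572.3376076263927, 239.09680257231446], [0.0, 0.0, 1.0]] ['frame', 'intrinsics', 'eye', 'rotation']
wrist [ 0.67505834 -0.08422189  0.37320057] [[-1.0, -0.0, 0.002], [-0.0, -0.945, -0.327], [0.002, -0.327, 0.945]] [[406.9014615981807, 0.0, 321.78672151812395], [0.0, 406.9014615981807, 241.18913504221914], [0.0, 0.0, 1.0]] ['frame', 'intrinsics', 'eye', 'rotation']
{'time_s': 0.15, 'joint_positions': [0.288, 0.359, 0.011, -0.0, -1.224, -0.288], 'qd': [0.0, -0.002, 0.003, 0.001, 0.002, 0.001], 'tau': [-0.002, -58.388, 29.365, 6.941, -0.004, 0.0], 'tcp_pos': [0.675, -0.0, 0.202], 'ee_rot': [[-0.0, -1.0, -0.001], [-1.0, 0.0, -0.0], [0.0, 0.001, -1.0]], 'force': [1.253, 0.316, -0.157], 'wrist_torque': [0.003, -0.005, -0.009], 'opening': 1.002}
0.008
```

View pics/scene0.png

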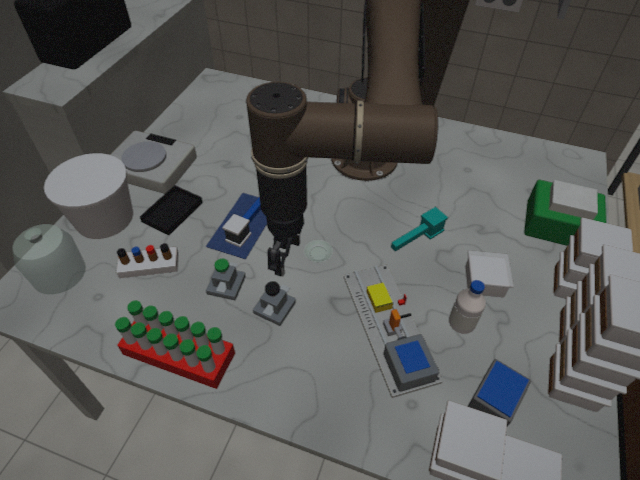

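View pics/side0.png

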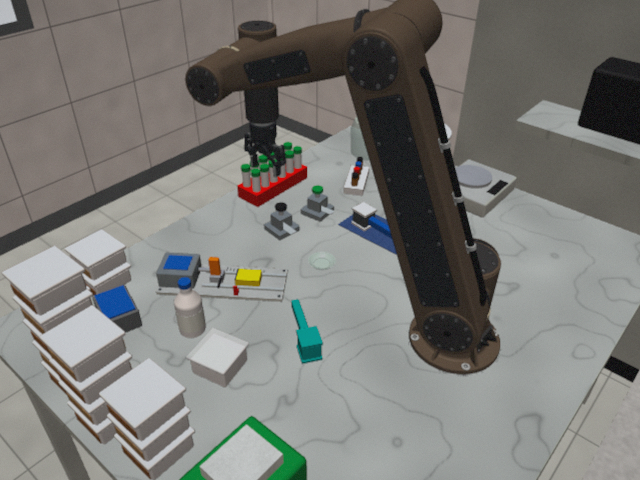

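Run:
```python
from h import *
a=load('scene0')['frame'][255:400,335:450]; b=load('scene0')['frame'][180:330,195:335]; c=load('side0')['frame'][245:310,150:295]
A=cv2.resize(a,None,fx=3.5,fy=3.5,interpolation=2);B=cv2.resize(b,(392,420),interpolation=2);C=cv2.resize(c,None,fx=2.7,fy=2.7,interpolation=2)
o=np.zeros((600,800,3),np.uint8);o[:A.shape[0],:A.shape[1]]=A;o[:420,405:797]=B;o[424:424+C.shape[0],405:405+C.shape[1]]=C
cv2.imwrite('pics/c1.png',o[:,:,::-1])
def blobs(f,lo,hi,zs,name,mn=12):
    d=load(f);h=cv2.cvtColor(d['frame'],cv2.COLOR_RGB2HSV)
    m=cv2.inRange(h,lo,hi);n,l,s,ce=cv2.connectedComponentsWithStats(m)
    for i in range(1,n):
        if s[i,4]>=mn: print(f,name,s[i].tolist(),ce[i].round(1),onz(d,*ce[i],zs).round(4))
for f in('scene0','side0'):
    blobs(f,(22,140,90),(34,255,255),.038,'yellow')
    blobs(f,(8,150,110),(18,255,255),.066,'orange')
    blobs(f,(0,170,90),(5,255,255),.03,'red',6)
    blobs(f,(50,120,40),(75,255,255),.098,'green')
    blobs(f,(100,140,60),(125,255,255),.004,'blue',40)
```

```text
scene0 yellow [367, 283, 25, 24, 377] [378.8 294.4] [0.5601 0.2037 0.038 ]
scene0 orange [392, 310, 9, 10, 59] [395.6 314.6] [0.6222 0.2609 0.066 ]
scene0 red [146, 246, 8, 6, 35] [149.3 248.4] [ 0.6281 -0.4498  0.03  ]
scene0 red [398, 299, 7, 5, 23] [401.3 301.1] [0.5548 0.2639 0.03  ]
scene0 red [146, 325, 5, 6, 19] [147.7 327.3] [ 0.8473 -0.3136  0.03  ]
scene0 red [162, 329, 4, 8, 20] [163.2 332.7] [ 0.8472 -0.2693  0.03  ]
scene0 red [178, 334, 4, 10, 22] [179.1 338.5] [ 0.8478 -0.2243  0.03  ]
scene0 red [118, 338, 115, 43, 1044] [180.6 359.1] [ 0.8943 -0.1927  0.03  ]
scene0 red [193, 339, 5, 11, 22] [195.1 344.2] [ 0.848  -0.1799  0.03  ]
scene0 red [209, 344, 3, 5, 8] [209.9 345.6] [ 0.8392 -0.1443  0.03  ]
scene0 green [525, 180, 55, 65, 1788] [549.6 218.1] [0.1847 0.597  0.098 ]
scene0 green [594, 194, 12, 29, 219] [600.9 208.9] [0.0951 0.7357 0.098 ]
scene0 green [215, 259, 14, 13, 145] [221.2 265. ] [ 0.6532 -0.1989  0.098 ]
scene0 green [128, 301, 14, 14, 149] [134.4 307.4] [ 0.839  -0.3356  0.098 ]
scene0 green [143, 306, 15, 15, 159] [149.8 312.7] [ 0.8392 -0.2928  0
[... 1538 characters left out ...]
62.5 158.2] [ 0.9189 -0.2214  0.098 ]
side0 green [251, 160, 22, 17, 142] [261.5 168.7] [ 0.8696 -0.1672  0.098 ]
side0 green [241, 164, 10, 8, 59] [245.3 167.4] [ 0.9178 -0.1361  0.098 ]
side0 green [312, 186, 11, 8, 69] [317.2 189.3] [ 0.6377 -0.1943  0.098 ]
side0 green [180, 416, 126, 64, 1659] [263.6 455.5] [0.0882 0.6045 0.098 ]
side0 blue [362, 216, 30, 32, 417] [378.3 229.2] [ 0.4259 -0.2544  0.004 ]
side0 blue [341, 223, 22, 12, 54] [352.3 227.8] [ 0.4945 -0.2048  0.004 ]
side0 blue [164, 255, 28, 15, 331] [177.7 262.2] [0.7847 0.2803 0.004 ]
side0 blue [178, 277, 13, 12, 128] [184.  282.5] [0.6979 0.3262 0.004 ]
side0 blue [95, 286, 40, 32, 816] [114.4 301.9] [0.7798 0.5041 0.004 ]
```

View pics/c1.png

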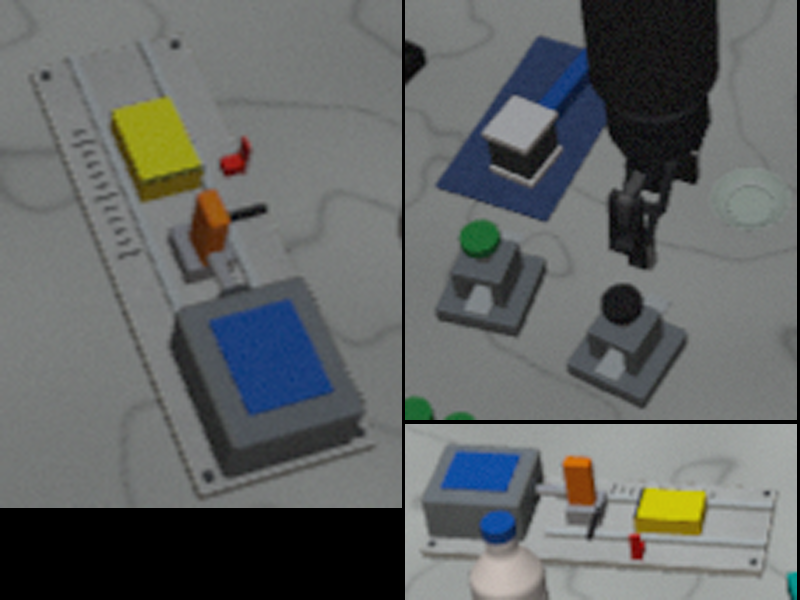

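View pics/wrist0.png

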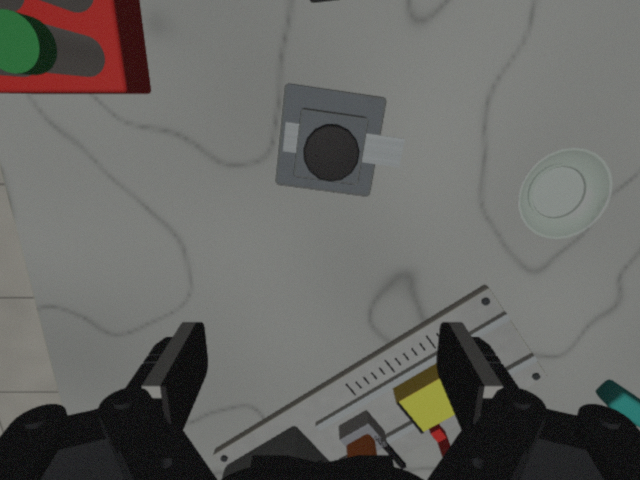

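Run:
```python
from h import *
P={'scene0':[(347.9,276.4),(385,267.6),(394.4,391)],'side0':[(284.4,270.6),(278.9,295.7),(160,289)],'wrist0':[(486,300),(536,376),(224,458)]}
for f,p in P.items():
    d=load(f);q=[onz(d,*x,.012)[:2] for x in p]
    # order: front y-, front y+, rear
    print(f,np.round(q,4).tolist(),'ang across',np.degrees(np.arctan2(*(q[1]-q[0])))*-1)
    for a in (0,1): v=q[2]-q[a];print(np.linalg.norm(v),np.degrees(np.arctan2(v[1],v[0])))
d=load('wrist0')
print('fail cap',onz(d,331,152,.098),'yellow', onz(d,430,395,.038))
d=load('scene0'); f=lambda x,y:(195+(x-405)/2.8,180+y/2.8)
for n,x,y,z in [('green',480,236,.098),('black',622,303,.098),('mhead',520,124,.068),('matTL',541,38,.004),('matL',438,184,.004),('matB',546,219,.004),('hd',553,96,.049),('hd2',585,60,.049)]:
    print(n,onz(d,*f(x,y),z).round(4))
for n,cs in {'head':[(516,95),(557,124),(525,153),(484,130)]}.items(): print(n,[onz(d,*f(*c),.068)[:2].round(4).tolist() for c in cs])
```

```text
scene0 [[0.5146, 0.1057], [0.4499, 0.1945], [0.7888, 0.3062]] ang across 36.08478080201116
0.33969228808111196 36.18480992958965
0.3568305261256064 18.254833091546217
side0 [[0.5083, 0.1039], [0.446, 0.1924], [0.7194, 0.3933]] ang across 35.16284493463923
0.35824731009190214 53.90487484868068
0.33932024742561046 36.31883685994185
wrist0 [[0.5117, 0.1025], [0.4466, 0.1925], [0.7867, 0.3049]] ang across 35.88319187343927
0.34147674425987135 36.355525180733984
0.35821673338141397 18.291812928036293
fail cap [ 0.66832653 -0.05173472  0.098     ] yellow [0.56559827 0.19522907 0.038     ]
green [ 0.6506 -0.1986  0.098 ]
black [ 0.674  -0.0457  0.098 ]
mhead [ 0.4898 -0.2409  0.068 ]
matTL [ 0.3134 -0.3097  0.004 ]
matL [ 0.5461 -0.3163  0.004 ]
matB [ 0.5492 -0.1908  0.004 ]
hd [ 0.4274 -0.2355  0.049 ]
hd2 [ 0.367  -0.2259  0.049 ]
head [[0.4547, -0.2628], [0.4767, -0.2055], [0.5232, -0.2189], [0.5098, -0.2715]]
```

>>> play_rows([
  [0,-10,5,0,0,0,26],
  [0,-21.3,10.7,0,0,0,53.75],
  [0,-21.3,10.7,0,0,0,53.75],
  [0,-21.3,10.7,0,0,0,53.75],
  [0,-21.3,10.7,0,0,0,53.75],
  [0,-21.3,10.7,0,0,0,53.75],
  [0,-21.3,10.7,0,0,0,53.75],
  [0,-21.3,10.7,0,0,0,53.75],
], force=40)

```text
time_s: 0.82
tcp_pos: [0.5667, 0.2153, 0.2025]
ee_rot: [[-0.808, -0.589, -0.0], [-0.589, 0.808, 0.0], [0.0, 0.0, -1.0]]
force: [0.1, -0.4, -0.2]
opening: -0.004
```

Run:
```python
from h import *
d=snap('wrist','w1'); s=env.state(); print(s['time_s'],s['tcp_pos'],s['ee_rot'],s['opening'],s['force'])
```

```text
0.8667 [0.56711877 0.21444197 0.20239685] [[-8.12255220e-01 -5.83302129e-01 -2.89972576e-04]
 [-5.83302151e-01  8.12255256e-01 -1.11943173e-05]
 [ 2.42061418e-04  1.60048984e-04 -9.99999958e-01]] 0.002720918930348447 [ 0.28077359  0.54407445 -0.89309822]
```

View pics/w1.png

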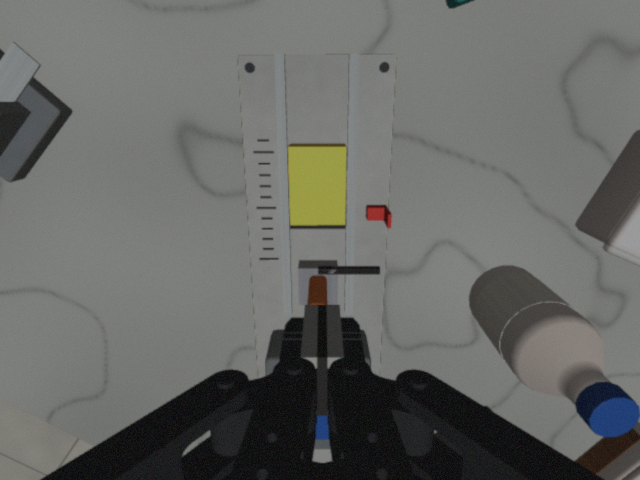

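```bash
cat >> h.py <<'E'
def seg(d,lo,hi,box):
    h=cv2.cvtColor(d['frame'],cv2.COLOR_RGB2HSV);m=cv2.inRange(h,lo,hi);M=np.zeros_like(m);x0,y0,x1,y1=box;M[y0:y1,x0:x1]=m[y0:y1,x0:x1];return M
E
python3 - <<'E'
from h import *
d=load('w1')
a,b=onz(d,250,68,.012)[:2],onz(d,384,67,.012)[:2]
ang=np.arctan2(*(b-a)[::-1])-np.pi/2; print('ang',np.degrees(ang),a,b)
u=np.array([np.cos(ang),np.sin(ang)])
for A in (np.degrees(ang),36.25):
    u=np.array([np.cos(np.radians(A)),np.sin(np.radians(A))]);v=np.array([-u[1],u[0]]); O=(a+b)/2+.19*u; print('O',O)
    G=lambda p,z:((lambda w:np.round([w@u,w@v],4))(onz(d,*p,z)[:2]-O))
    for n,p,z in [('rider rear',(317,226),.038),('rider fr',(317,145),.038),('rl',(288,185),.038),('rr',(347,185),.038),('ptr tip',(380,270),.0335),('ptr top edge',(350,266),.0335),('carr front',(310,262),.036),('handle',(318,285),.092)]: print(n,G(p,z))
    M=seg(d,(0,120,60),(8,255,255),(355,195,400,240));ys,xs=np.nonzero(M)
    print('red',xs.min(),xs.max(),ys.min(),ys.max())
    for z in(.012,.046): print(z,G((375,ys.min()),z),G((375,ys.max()),z),G((xs.min(),212),z),G((xs.max(),220),z))
e=d['eye'];c=cv2.resize(d['frame'][195:300,270:400],None,fx=6,fy=5.7,interpolation=cv2.INTER_CUBIC);cv2.imwrite('pics/c2.png',c[:,:,::-1])
E
```

```text
ang 36.5196630460233 [0.51298375 0.1035555 ] [0.44757052 0.19189299]
O [0.63297114 0.26079298]
rider rear [-0.0621 -0.0011]
rider fr [-0.1305 -0.0003]
rl [-0.098  -0.0249]
rr [-0.0977  0.0243]
ptr tip [-0.0186  0.0556]
ptr top edge [-0.0227  0.0283]
carr front [-0.0279 -0.0077]
handle [-0.0316 -0.0001]
red 367 390 206 227
0.012 [-0.0729  0.0518] [-0.0528  0.0525] [-0.0673  0.0446] [-0.0595  0.0661]
0.046 [-0.0815  0.0473] [-0.0633  0.0479] [-0.0764  0.0408] [-0.0694  0.0603]
O [0.63350161 0.26007308]
rider rear [-0.0621 -0.0005]
rider fr [-1.305e-01 -1.000e-04]
rl [-0.0979 -0.0244]
rr [-0.0978  0.0248]
ptr tip [-0.0189  0.0564]
ptr top edge [-0.0229  0.0291]
carr front [-0.0279 -0.007 ]
handle [-0.0316  0.0007]
red 367 390 206 227
0.012 [-0.0732  0.0523] [-0.0531  0.0531] [-0.0675  0.0452] [-0.0598  0.0667]
0.046 [-0.0817  0.0478] [-0.0636  0.0485] [-0.0766  0.0413] [-0.0697  0.0608]
```

View pics/c2.png

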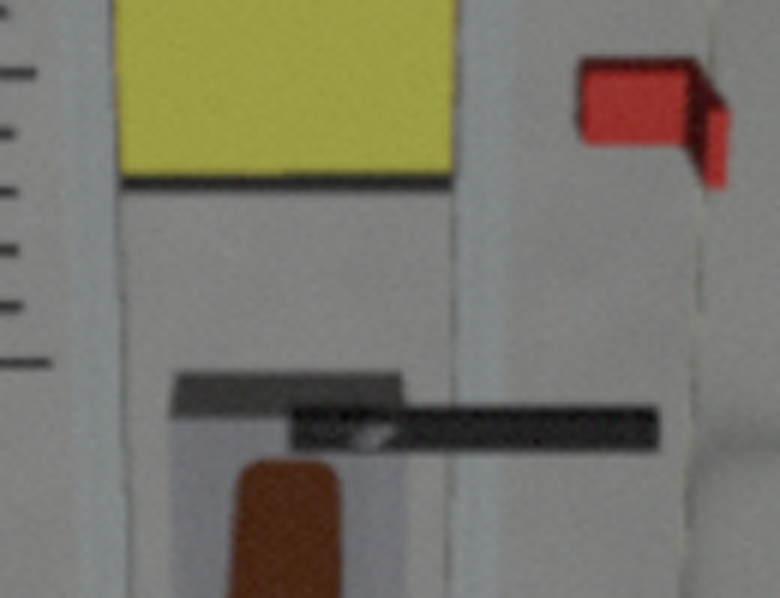

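>>> play_rows([
  [0,4,0,2,0,0,0],
  [0,7.5,0,6,0,0,0],
  [0,7.5,0,10,0,0,0],
  [0,7.5,0,14,0,0,0],
  [0,7.5,0,16.5,0,0,0],
  [0,7.5,0,17,0,0,0],
  [0,7.5,0,17,0,0,0],
])

```text
time_s: 1.45
tcp_pos: [0.5064, 0.1674, 0.0309]
ee_rot: [[-0.806, -0.592, -0.004], [-0.592, 0.806, -0.003], [0.005, -0.0, -1.0]]
force: [0.3, -0.4, 1.9]
opening: 0.002
```

>>> play_rows([
  [0,-0.6,0,0,0,0,0],
  [0,-1.2,0,0,0,0,0],
  [0,-1.8,0,0,0,0,0],
  [0,-2.4,0,0,0,0,0],
  [0,-3.0,0,0,0,0,0],
  [0,-3.6,0,0,0,0,0],
  [0,-4.2,0,0,0,0,0],
  [0,-4.7,0,0,0,0,0],
])

```text
time_s: 2.12
tcp_pos: [0.5461, 0.1969, 0.0326]
ee_rot: [[-0.806, -0.591, 0.0], [-0.591, 0.806, 0.0], [-0.0, -0.0, -1.0]]
force: [0.3, 0.2, 0.3]
opening: -0.002
```

>>> play_rows([
  [0,-0.1,0,0,0,0,0],
  [0,-0.2,0,0,0,0,0],
  [0,-0.3,0,0,0,0,0],
  [0,-0.3,0,0,0,0,0],
])

```text
time_s: 2.45
tcp_pos: [0.5477, 0.1981, 0.0324]
ee_rot: [[-0.806, -0.591, -0.0], [-0.591, 0.806, -0.0], [0.0, 0.0, -1.0]]
force: [0.1, -1.3, 0.6]
opening: -0.003
```

>>> play_rows([
  [0,-0.07,0,0,0,0,0],
  [0,-0.14,0,0,0,0,0],
  [0,-0.2,0,0,0,0,0],
  [0,-0.2,0,0,0,0,0],
])

```text
time_s: 2.78
tcp_pos: [0.5495, 0.1995, 0.0326]
ee_rot: [[-0.806, -0.591, 0.0], [-0.591, 0.806, 0.0], [-0.0, -0.0, -1.0]]
force: [0.7, -0.2, 0.8]
opening: 0.004
```

Run:
```python
from h import *
d=snap('scene','s2'); snap('wrist','w2');c=cv2.resize(d['frame'][265:345,350:430],None,fx=5,fy=5,interpolation=cv2.INTER_CUBIC)
w=cv2.resize(load('w2')['frame'][:,120:520],None,fx=.9,fy=.9);o=np.zeros((432,770,3),np.uint8);o[:400,:400]=c;o[:,405:405+w.shape[1]]=w
cv2.imwrite('pics/c3.png',o[:,:,::-1]);s=env.state();print(s['force'],s['tcp_pos'])
```

```text
[ 1.42674336 -0.03400319  0.18548418] [0.54941552 0.19936365 0.03251734]
```

View pics/c3.png

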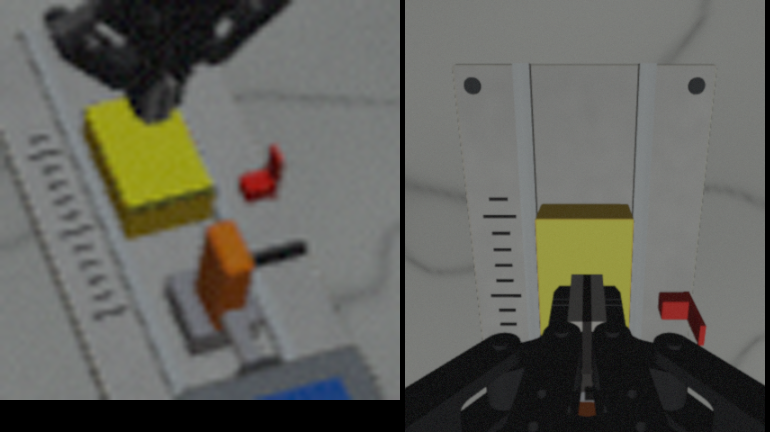

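```bash
cat >> h.py <<'E'
O=np.array([.6326,.2596]);_a=np.radians(36.35);U=np.array([np.cos(_a),np.sin(_a)]);V=np.array([-U[1],U[0]])
def G(p): w=np.asarray(p)[:2]-O; return np.round([w@U,w@V],4)
def GW(x,y): return O+x*U+y*V
E
python3 - <<'E'
from h import *
d=load('w2')
print('front top',G(onz(d,320,242,.038)),'bottom',G(onz(d,320,228,.012)),'tip at .0245',G(onz(d,322,305,.0245)),'at .038',G(onz(d,322,305,.038)))
t=env.state();tt=t['tcp_pos'];print('tcp',G(tt),'tip proj',proj(d,tt+np.array([0,0,-.008])), proj(d,tt+t['ee_rot']@[.011,0,.008]))
d=load('s2')
for q in((119,210),(210,185)): print('rear bottom-ish',G(onz(d,350+q[0]/5,265+q[1]/5,.038)))
E
```

```text
front top [-0.129   0.0002] bottom [-1.272e-01  1.000e-04] tip at .0245 [-0.0913  0.0011] at .038 [-0.0985  0.0011]
tcp [-0.1027  0.0008] tip proj [321.37450383 284.03525147] [321.38033981 262.98091229]
rear bottom-ish [-0.059  -0.0283]
rear bottom-ish [-0.0599  0.0225]
```

Run:
```python
from h import *
a=load('w2');b=load('s2')
def tri(p,q):
    e1,r1=ray(a,*p);e2,r2=ray(b,*q);A=np.c_[r1,-r2];x=np.linalg.lstsq(A,e2-e1,rcond=None)[0];p1=e1+r1*x[0];p2=e2+r2*x[1];return (p1+p2)/2,np.linalg.norm(p1-p2)
for q in((380,288),(377,288),(383,287)):
    p,e=tri((322,305),q);print(p.round(4),G(p),e)
s=env.state();print(proj(b,s['tcp_pos']),proj(a,s['tcp_pos']))
c=b['frame'][255:325,345:415];cv2.imwrite('pics/c4.png',np.hstack([cv2.resize(c,(400,400),interpolation=2),cv2.resize(a['frame'][210:350,250:390],(400,400),interpolation=2)])[:,:,::-1])
```

```text
[0.5476 0.2006 0.0485] [-0.1034  0.0029] 0.0037581345072290927
[0.5486 0.1968 0.0486] [-0.1049 -0.0008] 0.0040401689420385455
[0.5454 0.2037 0.0512] [-0.1033  0.0066] 0.011781970358517769
[378.04406148 291.88656652] [321.3593555  291.35748068]
```

View pics/c4.png

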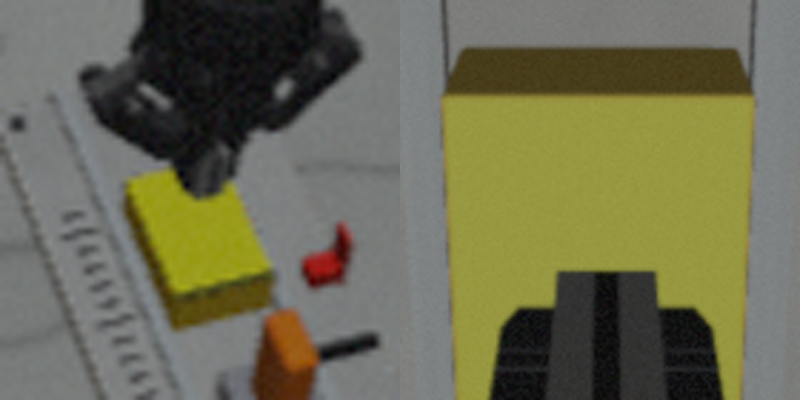

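>>> play_rows([
  [0,3,0,0,0,0,0],
  [0,5.2,0,0,0,0,0],
  [0,5.2,0,0.3,0,0,0],
  [0,5.2,0,0.6,0,0,0],
  [0,5.2,0,0.9,0,0,0],
  [0,5.2,0,0.9,0,0,0],
])

```text
time_s: 3.38
tcp_pos: [0.5079, 0.1689, 0.023]
ee_rot: [[-0.806, -0.591, -0.0], [-0.591, 0.806, -0.0], [0.0, -0.0, -1.0]]
force: [-0.3, -0.0, -0.2]
opening: 0.003
```

Run:
```python
from h import *
a=snap('scene','s3');b=snap('side','d3');s=env.state();print(s['tcp_pos'],s['force'],G(s['tcp_pos']))
p=proj(a,s['tcp_pos']);q=proj(b,s['tcp_pos']);print(p,q)
def cr(d,p): x,y=p.astype(int);c=np.ascontiguousarray(cv2.resize(d['frame'][y-35:y+35,x-35:x+35],(400,400),interpolation=2));f=((p-[x-35,y-35])*400/70).astype(int);cv2.circle(c,tuple(map(int,f)),3,(255,0,255),-1);return c
cv2.imwrite('pics/c5.png',np.hstack([cr(a,p),cr(b,q)])[:,:,::-1])
```

```text
[0.50793403 0.16895299 0.02323063] [ 0.05185033  0.24992113 -0.03179201] [-0.1541  0.0009]
[370.95369558 278.62570144] [268.79144733 278.86097098]
```

View pics/c5.png

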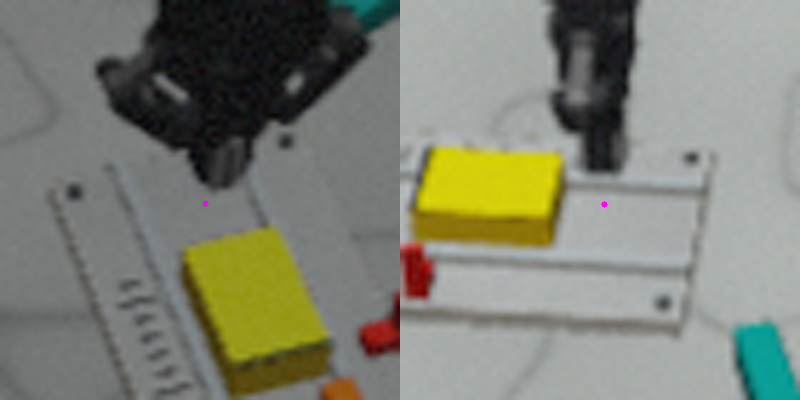

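>>> play_rows([
  [0,0,0,0.3,0,0,0],
  [0,0,0,0.6,0,0,0],
  [0,0,0,0.9,0,0,0],
  [0,0,0,1.2,0,0,0],
  [0,0,0,1.2,0,0,0],
])

```text
time_s: 3.9
tcp_pos: [0.507, 0.1683, 0.0107]
ee_rot: [[-0.807, -0.591, -0.001], [-0.591, 0.807, -0.001], [0.001, 0.0, -1.0]]
force: [-0.4, -0.1, -0.2]
opening: 0.002
```

>>> play_rows([
  [0,0,0,0.15,0,0,0],
  [0,0,0,0.3,0,0,0],
  [0,0,0,0.3,0,0,0],
])

```text
time_s: 4.15
tcp_pos: [0.5074, 0.1686, 0.0082]
ee_rot: [[-0.806, -0.591, -0.0], [-0.591, 0.806, -0.0], [0.0, 0.0, -1.0]]
force: [0.2, 0.3, -1.2]
opening: 0.002
```

>>> play_rows([
  [0,0,0,0.15,0,0,0],
  [0,0,0,0.3,0,0,0],
  [0,0,0,0.3,0,0,0],
])

```text
time_s: 4.4
tcp_pos: [0.5074, 0.1685, 0.0052]
ee_rot: [[-0.806, -0.591, -0.0], [-0.591, 0.806, -0.0], [0.0, 0.0, -1.0]]
force: [-0.4, 0.6, -0.3]
opening: 0.001
```

>>> play_rows([
  [0,0,0,0.15,0,0,0],
  [0,0,0,0.3,0,0,0],
  [0,0,0,0.3,0,0,0],
])

```text
time_s: 4.65
tcp_pos: [0.5073, 0.1685, 0.0022]
ee_rot: [[-0.807, -0.591, -0.0], [-0.591, 0.807, -0.0], [0.0, 0.0, -1.0]]
force: [0.6, 0.4, 0.5]
opening: 0.002
```

>>> play_rows([
  [0,0,0,0.15,0,0,0],
  [0,0,0,0.3,0,0,0],
  [0,0,0,0.3,0,0,0],
])

```text
time_s: 4.9
tcp_pos: [0.5073, 0.1685, -0.0008]
ee_rot: [[-0.806, -0.591, -0.0], [-0.591, 0.806, -0.0], [0.0, 0.0, -1.0]]
force: [-0.2, -0.4, 0.5]
opening: -0.001
```

>>> play_rows([
  [0,0,0,0.15,0,0,0],
  [0,0,0,0.3,0,0,0],
  [0,0,0,0.3,0,0,0],
])

```text
time_s: 5.15
tcp_pos: [0.5073, 0.1685, -0.0038]
ee_rot: [[-0.806, -0.591, -0.0], [-0.591, 0.806, -0.0], [0.001, 0.0, -1.0]]
force: [-0.2, -0.4, -0.3]
opening: -0.002
```

>>> play_rows([
  [0,-0.6,0,-0.4,0,0,0],
  [0,-1.2,0,-0.4,0,0,0],
  [0,-1.8,0,-0.4,0,0,0],
  [0,-2.4,0,-0.4,0,0,0],
  [0,-3.0,0,-0.4,0,0,0],
  [0,-3.6,0,-0.4,0,0,0],
  [0,-4.1,0,-0.4,0,0,0],
  [0,-4.5,0,-0.4,0,0,0],
])

```text
time_s: 5.82
tcp_pos: [0.5443, 0.1956, 0.0003]
ee_rot: [[-0.806, -0.591, -0.0], [-0.591, 0.806, -0.0], [0.0, -0.0, -1.0]]
force: [-1.5, -1.4, 1.8]
opening: -0.002
```

```bash
cat >> h.py <<'E'
def rider_front(d):
    m=seg(d,(22,120,100),(34,255,255),(200,0,440,480)); ys=[np.nonzero(m[:,c])[0].min() for c in range(300,345) if m[:,c].any()]
    y=np.median(ys); return y,G(onz(d,320,y,.038)),G(onz(d,320,y,.012))
E
python3 - <<'E'
from h import *
d=snap('wrist','w4');s=env.state();print(G(s['tcp_pos']),s['tcp_pos'][2],s['force'],rider_front(d))
d0=load('w2');h=cv2.cvtColor(d0['frame'],cv2.COLOR_RGB2HSV);print(rider_front(d0),h[235,320],h[250,320])
h=cv2.cvtColor(d['frame'],cv2.COLOR_RGB2HSV);print(h[180:320:8,300].tolist())
E
```

```text
[-0.1083  0.0008] 0.0004065424283687183 [1.08849303 0.9340639  1.05553491] (np.float64(416.0), array([-0.0713,  0.0002]), array([-0.0476,  0.    ]))
(np.float64(243.0), array([-0.1285,  0.0002]), array([-1.194e-01,  1.000e-04])) [ 23 163  69] [ 30 148 150]
[[30, 2, 122], [40, 6, 124], [45, 8, 123], [45, 8, 124], [53, 8, 125], [60, 4, 125], [40, 6, 127], [30, 6, 127], [45, 8, 128], [15, 4, 128], [40, 6, 126], [45, 4, 127], [30, 2, 126], [30, 6, 126], [45, 4, 127], [30, 4, 127], [30, 2, 125], [45, 4, 116]]
```

>>> play_rows([
  [0,-0.1,0,0,0,0,0],
  [0,-0.2,0,0,0,0,0],
  [0,-0.3,0,0,0,0,0],
  [0,-0.4,0,0,0,0,0],
  [0,-0.4,0,0,0,0,0],
])

```text
time_s: 6.28
tcp_pos: [0.5472, 0.1977, 0.0006]
ee_rot: [[-0.806, -0.591, 0.0], [-0.591, 0.806, 0.0], [-0.0, -0.0, -1.0]]
force: [0.5, 0.5, -0.1]
opening: -0.006
```

Run:
```python
from h import *
d=snap('scene','s5');s=env.state();print(G(s['tcp_pos']),s['force'])
m=seg(d,(22,140,60),(34,255,255),(350,260,430,340));c=max(cv2.findContours(m,0,2)[0],key=cv2.contourArea);
p=np.array([G(onz(d,*q[0],.038)) for q in c]);print('max x of yellow as if top',p[:,0].max(),np.sort(p[:,0])[-6:])
d=load('scene0');m=seg(d,(22,140,60),(34,255,255),(350,260,430,340));c=max(cv2.findContours(m,0,2)[0],key=cv2.contourArea);
p=np.array([G(onz(d,*q[0],.038)) for q in c]);print('before',np.sort(p[:,0])[-6:])
```

```text
[-0.1055  0.0008] [0.15179393 0.26145515 0.48816891]
max x of yellow as if top -0.0121 [-0.02   -0.0196 -0.0174 -0.0162 -0.0135 -0.0121]
before [-0.0462 -0.0461 -0.0446 -0.0445 -0.0441 -0.044 ]
```

>>> play_rows([
  [0,-0.1,0,0,0,0,0],
  [0,-0.2,0,0,0,0,0],
  [0,-0.3,0,0,0,0,0],
  [0,-0.3,0,0,0,0,0],
])

```text
time_s: 6.67
tcp_pos: [0.5496, 0.1995, 0.0006]
ee_rot: [[-0.806, -0.591, 0.0], [-0.591, 0.806, 0.0], [-0.0, -0.0, -1.0]]
force: [-0.3, 0.6, 0.7]
opening: -0.002
```

>>> play_rows([
  [0,-0.1,0,0,0,0,0],
  [0,-0.2,0,0,0,0,0],
  [0,-0.2,0,0,0,0,0],
])

```text
time_s: 6.92
tcp_pos: [0.5498, 0.1996, 0.0002]
ee_rot: [[-0.807, -0.591, -0.002], [-0.591, 0.807, -0.002], [0.003, 0.0, -1.0]]
force: [-4.1, -2.2, 4.5]
opening: -0.002
```

>>> play_rows([
  [0,0.8,0,0,0,0,0],
  [0,0.8,0,-4,0,0,0],
  [0,0.8,0,-8,0,0,0],
  [0.5,0.8,0,-12,0,0,0],
  [0.7,-3,0,-12.5,0,0,0],
  [0.7,-7,0,-12.5,0,0,0],
  [0.7,-10,0,-12.5,0,0,0],
  [0.7,-10,0,-12.5,0,0,0],
])

```text
time_s: 7.58
tcp_pos: [0.6356, 0.2626, 0.125]
ee_rot: [[-0.806, -0.592, 0.003], [-0.592, 0.806, 0.001], [-0.003, -0.001, -1.0]]
force: [0.1, -0.7, 0.2]
opening: 0.697
```

Run:
```python
from h import *
d=snap('wrist','w6');s=env.state();print(G(s['tcp_pos']),s['tcp_pos'],s['opening'])
cv2.imwrite('pics/c6.png',d['frame'][:,:,::-1])
```

```text
[0.0015 0.0008] [0.63328158 0.26115287 0.12439799] 0.6973699469504796
```

View pics/c6.png

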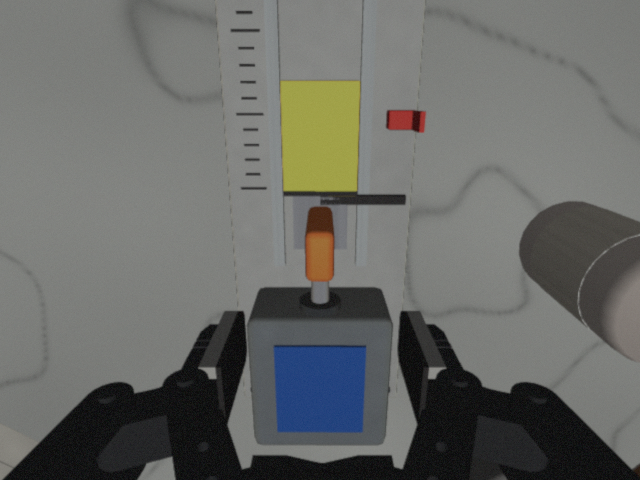

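Run:
```python
from h import *
d=load('w6')
m=seg(d,(0,150,60),(8,255,255),(380,100,415,140));ys,xs=np.nonzero(m);print('flag',ys.min(),ys.max(),xs.min(),xs.max())
mt=seg(d,(0,150,60),(8,255,255),(416,100,440,140));t,_=np.nonzero(mt);print('tab',t.min(),t.max())
for z in(.02,.025,.03): print(z,G(onz(d,400,ys.min()-.5,z)),G(onz(d,400,ys.max()+.5,z)))
print('tab',G(onz(d,423,t.min()-.5,.046)),G(onz(d,423,t.max()+.5,.046)))
g=cv2.cvtColor(d['frame'],cv2.COLOR_RGB2GRAY)[185:212,380:400].mean(1);print(g.round().tolist())
print('ptr',[G(onz(d,390,y,.0335)) for y in(194.5,195,204.5)])
print('rider',[G(onz(d,320,y,.038)) for y in(80,195.5)])
o=seg(d,(8,150,130),(20,255,255),(295,200,340,290));ys,xs=np.nonzero(o);print(xs.min(),xs.max(),ys.min(),ys.max(),G(onz(d,319,256,.092)),G(onz(d,319,ys.max(),.092)),G(onz(d,319,ys.min(),.092)))
```

```text
flag 111 128 387 414
tab 112 131
0.02 [-0.0734  0.0514] [-0.0622  0.0521]
0.025 [-0.0736  0.0505] [-0.0625  0.0512]
0.03 [-0.0737  0.0496] [-0.0629  0.0503]
tab [-0.0735  0.0602] [-0.0622  0.0611]
[130.0, 129.0, 129.0, 129.0, 129.0, 129.0, 129.0, 128.0, 119.0, 87.0, 37.0, 35.0, 41.0, 41.0, 42.0, 41.0, 41.0, 41.0, 45.0, 75.0, 112.0, 127.0, 129.0, 129.0, 129.0, 129.0, 129.0]
ptr [array([-0.0212,  0.0457]), array([-0.0208,  0.0457]), array([-0.0144,  0.0461])]
rider [array([-0.0911, -0.0002]), array([-0.0215, -0.0003])]
306 332 233 280 [-0.0006 -0.0006] [ 0.0135 -0.0007] [-0.0137 -0.0006]
```

>>> play_rows([
  [0.7,0.2,-0.1,3,0,0,0],
  [0.7,0.2,-0.1,6,0,0,0],
  [0.7,0.2,-0.1,8,0,0,0],
  [0.7,0.2,-0.1,9.5,0,0,0],
  [0.7,0.2,-0.1,9.5,0,0,0],
  [0.4,0.2,-0.1,9.5,0,0,0],
  [0,0.2,-0.1,9.5,0,0,0],
  [0,0.2,-0.1,9.5,0,0,0],
], force=60)

```text
time_s: 8.3
tcp_pos: [0.6315, 0.2583, 0.0323]
ee_rot: [[-0.806, -0.592, 0.002], [-0.592, 0.806, 0.001], [-0.003, -0.0, -1.0]]
force: [0.1, -0.1, -1.0]
opening: 0.282
```

>>> play_rows([
  [0,0,0,0,0,0,0],
  [0,0,0,0,0,0,0],
  [0,0,0,0,0,0,0],
])

```text
time_s: 8.55
tcp_pos: [0.6316, 0.258, 0.0324]
ee_rot: [[-0.806, -0.591, 0.002], [-0.591, 0.806, 0.001], [-0.003, -0.001, -1.0]]
force: [-0.0, -2.2, 6.5]
opening: 0.177
```

Run:
```python
from h import *
s=env.state();print(G(s['tcp_pos']),s['tcp_pos'],s['opening'],s['force'])
```

```text
[-0.0018 -0.0007] [0.63161568 0.25795225 0.03238686] 0.1766554332450773 [-0.03339342 -2.23903966  6.5025094 ]
```

>>> play_rows([
  [0,0.4,0,-0.3,0,0,0],
  [0,1.0,0,-0.3,0,0,0],
  [0,1.7,0,-0.3,0,0,0],
  [0,2.4,0,-0.3,0,0,0],
  [0,3.1,0,-0.3,0,0,0],
  [0,3.7,0,-0.3,0,0,0],
  [0,4.1,0,-0.3,0,0,0],
  [0,4.1,0,-0.3,0,0,0],
])

```text
time_s: 9.22
tcp_pos: [0.598, 0.2335, 0.0325]
ee_rot: [[-0.807, -0.591, 0.001], [-0.591, 0.807, 0.001], [-0.002, 0.0, -1.0]]
force: [8.3, 0.8, -14.7]
opening: 0.176
```

```bash
cat > fl.py <<'E'
from h import *
import sys
n=sys.argv[1];d=snap('wrist',n);s=env.state();print(G(s['tcp_pos']),s['tcp_pos'],s['opening'],s['force'],s['time_s'])
pf=proj(d,[*GW(-.068,.05),.025]);print('flag exp',pf)
x,y=pf.astype(int);y0=max(y-30,0)
m=seg(d,(0,150,60),(8,255,255),(x-40,y0,x+50,y+45));ys,xs=np.nonzero(m);print('flag px',xs.min(),xs.max(),ys.min(),ys.max())
r=GW(0,0);e=G(s['tcp_pos'])[0]+.0018
pp=proj(d,[*GW(-.0212+e,.045),.0335]);print('ptr exp',pp)
print('carr front',proj(d,[*GW(-.0212+e,-.0),.036]))
g=cv2.cvtColor(d['frame'],cv2.COLOR_RGB2GRAY)
for X in (int(pp[0])-40,int(pp[0])-25,int(pp[0])-10,int(pp[0])):
    Y=int(pp[1]);print(X,Y-15,g[max(Y-15,0):Y+25,X-1:X+2].mean(1).round().astype(int).tolist())
E
python3 fl.py w7
```

```text
[-0.0431 -0.0006] [0.59825254 0.2336009  0.03249018] 0.17548418731096616 [  9.91420541   0.66125628 -14.70504427] 9.2667
flag exp [430.38494453 235.98456466]
flag px 414 472 218 265
ptr exp [422.95928042 253.64862435]
carr front [322.55650828 255.84795375]
382 238 [129, 130, 130, 130, 130, 129, 130, 129, 129, 131, 131, 130, 130, 117, 86, 34, 14, 16, 26, 32, 34, 35, 32, 34, 33, 34, 32, 32, 34, 38, 70, 112, 129, 132, 131, 132, 131, 131, 131, 131]
397 238 [124, 125, 125, 126, 127, 127, 127, 126, 126, 126, 126, 126, 126, 118, 85, 35, 12, 17, 20, 32, 29, 35, 34, 32, 34, 32, 29, 32, 31, 41, 70, 108, 123, 125, 126, 125, 126, 125, 126, 124]
412 238 [47, 56, 63, 80, 97, 110, 118, 123, 123, 126, 126, 126, 126, 116, 83, 36, 18, 17, 25, 29, 34, 30, 31, 32, 33, 31, 30, 34, 31, 37, 70, 108, 124, 125, 124, 124, 123, 125, 124, 124]
422 238 [76, 77, 77, 77, 77, 76, 76, 76, 79, 100, 122, 124, 124, 115, 82, 32, 11, 18, 20, 33, 32, 33, 34, 34, 29, 32, 31, 28, 32, 37, 70, 109, 123, 123, 124, 123, 123, 125, 124, 124]
```

Run:
```python
from h import *
d=load('w6');
for z in(.0285,.0305,.0335): print('w6',z,G(onz(d,390,194.3,z)),G(onz(d,390,196.5,z)))
d=load('w7')
for z in(.0285,.0305,.0335): print('w7',z,G(onz(d,405,252.1,z)),G(onz(d,405,256.3,z)))
h=cv2.cvtColor(d['frame'],cv2.COLOR_RGB2HSV)
for X in(420,430,440,455,462,468): print(X,[(i+212,int(a),int(b),int(c)) for i,(a,b,c) in enumerate(h[212:272,X]) if b>120 and (a<9 or a>170)][::4])
for z in(.02,.025,.03): print(z,G(onz(d,430,218,z)),G(onz(d,430,247.5,z)))
for z in(.046,): print(z,[G(onz(d,462,y,z)) for y in(230,240,250,265.5)])
```

```text
w6 0.0285 [-0.0202  0.0466] [-0.0187  0.0466]
w6 0.0305 [-0.0206  0.0462] [-0.0191  0.0463]
w6 0.0335 [-0.0213  0.0457] [-0.0198  0.0458]
w7 0.0285 [-0.0614  0.038 ] [-0.0593  0.0381]
w7 0.0305 [-0.0621  0.0376] [-0.0601  0.0377]
w7 0.0335 [-0.0633  0.0369] [-0.0612  0.037 ]
420 [(218, 176, 128, 64), (222, 1, 201, 61), (226, 1, 177, 150), (230, 3, 186, 148), (234, 1, 187, 149), (238, 1, 185, 149), (242, 1, 181, 151), (246, 1, 171, 146)]
430 [(218, 5, 139, 66), (222, 1, 155, 69), (226, 0, 177, 148), (230, 1, 178, 150), (234, 1, 192, 146), (238, 1, 187, 149), (242, 1, 180, 150), (246, 1, 178, 145)]
440 [(219, 0, 185, 62), (223, 179, 205, 87), (227, 1, 183, 149), (231, 1, 184, 150), (235, 1, 190, 146), (239, 1, 184, 150), (243, 1, 185, 149)]
455 [(224, 178, 152, 67), (228, 0, 174, 60), (232, 3, 192, 53), (236, 0, 178, 56), (240, 3, 175, 54), (244, 179, 195, 51), (248, 179, 165, 54), (252, 4, 187, 56), (256, 3, 121, 61)]
462 [(231, 179, 174, 60), (235, 1, 177, 59), (239, 0, 194, 50), (243, 2, 185, 51), (247, 0, 196, 52), (251, 2, 153, 55), (255, 179, 189, 54), (259, 0, 155, 64), (263, 2, 179, 74)]
468 [(236, 2, 155, 64), (240, 1, 182, 146), (244, 1, 182, 150), (248, 1, 184, 150), (252, 1, 193, 147), (256, 1, 193, 148), (260, 1, 185, 150), (264, 1, 187, 149)]
0.02 [-0.0752  0.0505] [-0.0605  0.0517]
0.025 [-0.0767  0.0491] [-0.0623  0.0503]
0.03 [-0.0781  0.0477] [-0.0641  0.0489]
0.046 [array([-0.0776,  0.0567]), array([-0.0733,  0.0572]), array([-0.0689,  0.0577]), array([-0.0619,  0.0585])]
```

>>> play_rows([
  [0,0.2,0,0.15,0,0,0],
  [0,0.4,0,0.15,0,0,0],
  [0,0.55,0,0.15,0,0,0],
  [0,0.55,0,0.15,0,0,0],
])

```text
time_s: 9.6
tcp_pos: [0.5954, 0.2315, 0.0324]
ee_rot: [[-0.806, -0.591, 0.004], [-0.591, 0.806, 0.003], [-0.005, -0.0, -1.0]]
force: [8.6, 2.0, -8.1]
opening: 0.18
```

```bash
cat > m8.py <<'E'
from h import *
import sys
d=snap('wrist',sys.argv[1]);s=env.state();print(G(s['tcp_pos']),s['tcp_pos'][2],s['force'],s['time_s'])
h=cv2.cvtColor(d['frame'],cv2.COLOR_RGB2HSV)
def run(X,y0,y1,f):
    return [y for y in range(y0,y1) if f(h[y,X-1:X+2].astype(int).mean(0))]
top=run(469,150,320,lambda a:a[1]>120 and a[2]>105); print('tab top',top[0],top[-1],'x',G(onz(d,469,top[0]-.5,.046)),G(onz(d,469,top[-1]+.5,.046)))
b=run(433,150,320,lambda a:a[1]>120 and a[2]>105);
if b: print('block',b[0],b[-1],G(onz(d,433,b[0]-.5,.025)),G(onz(d,433,b[-1]+.5,.025)))
g=cv2.cvtColor(d['frame'],cv2.COLOR_RGB2GRAY);print('ptr col 390 from 225',g[225:265,388:393].mean(1).round().astype(int).tolist())
y=run(320,0,200,lambda a:22<=a[0]<=34 and a[1]>110 and a[2]>110);print('rider top rows',y[0] if y else y,G(onz(d,320,y[0]-.5,.038)) if y else '')
for n,x,yy in(('rear-1','',0),): pass
k=[(i,int(v)) for i,v in enumerate(g[200:290,300:310].mean(1))];print('col305 from 200',[v for _,v in k])
c=cv2.resize(d['frame'][150:330,260:500],(800,600),interpolation=2);cv2.imwrite('pics/'+sys.argv[1]+'c.png',c[:,:,::-1])
E
python3 m8.py w8
```

```text
[-0.0465 -0.0006] 0.03245181182042402 [ 9.13727932  1.33438884 -7.80475331] 9.65
tab top 247 268 x [-0.0738  0.0603] [-0.0639  0.0615]
block 231 251 [-0.0739  0.0509] [-0.0636  0.0518]
ptr col 390 from 225 [131, 131, 131, 132, 131, 130, 130, 132, 130, 130, 130, 131, 130, 132, 130, 129, 131, 130, 129, 130, 130, 130, 130, 131, 130, 128, 113, 68, 25, 17, 18, 26, 33, 34, 31, 32, 32, 34, 33, 32]
rider top rows 87 [-0.1357 -0.001 ]
col305 from 200 [144, 145, 144, 143, 144, 144, 145, 145, 145, 144, 145, 144, 144, 145, 144, 144, 145, 145, 144, 144, 145, 144, 143, 145, 144, 144, 144, 145, 145, 144, 145, 144, 145, 145, 145, 144, 144, 145, 145, 144, 144, 145, 144, 144, 144, 144, 144, 144, 143, 126, 76, 38, 34, 35, 34, 34, 46, 78, 105, 108, 108, 107, 108, 108, 108, 108, 109, 109, 108, 108, 109, 108, 102, 94, 87, 85, 81, 79, 76, 75, 73, 74, 72, 71, 70, 71, 70, 68, 67, 67]
```

Run:
```python
from h import *
d=load('w8')
print('rider rear',G(onz(d,305,256.9,.038)),'carr? ','ptr top',G(onz(d,390,256.0,.0335)),'ptr bot',G(onz(d,390,251.7,.0295)))
print('flag centre would be rows: z.0335',proj(d,[*GW(-.0688,.045),.0335]))
```

```text
rider rear [-0.0661 -0.0077] carr?  ptr top [-0.0647  0.0302] ptr bot [-0.0652  0.0308]
flag centre would be rows: z.0335 [423.68112325 247.34703236]
```

View pics/w8c.png

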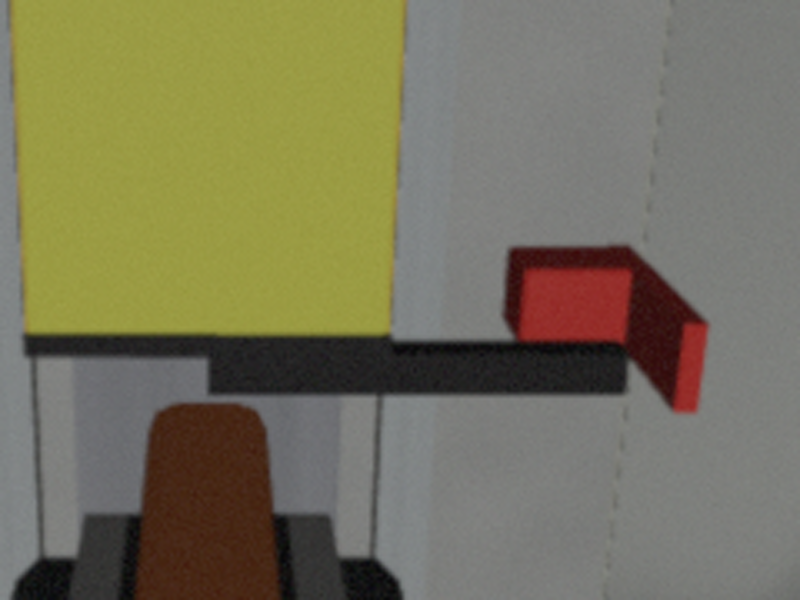

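>>> play_rows([
  [0,0.05,0,0,0,0,0],
  [0,0.1,0,0,0,0,0],
  [0,0.1,0,0,0,0,0],
  [0,0.1,0,0,0,0,0],
])

```text
time_s: 9.98
tcp_pos: [0.5949, 0.2311, 0.0324]
ee_rot: [[-0.806, -0.592, 0.004], [-0.592, 0.806, 0.003], [-0.005, -0.0, -1.0]]
force: [9.9, 1.7, -8.2]
opening: 0.178
```

Run:
```python
from h import *
s=env.state();print(G(s['tcp_pos']),s['tcp_pos'][2],s['force'],s['ee_rot'].round(4).tolist())
```

```text
[-0.0473 -0.0006] 0.03242945972523088 [ 9.93233545  1.73168778 -8.17891142] [[-0.8063, -0.5915, 0.0044], [-0.5915, 0.8063, 0.0028], [-0.0052, -0.0004, -1.0]]
```

>>> play_rows([
  [0,0.1,0,0,0,0,0],
  [0,0.2,0,0,0,0,0],
  [0,0.2,0,0,0,0,0],
  [0,0.2,0,0,0,0,0],
])

```text
time_s: 10.32
tcp_pos: [0.5933, 0.2299, 0.0325]
ee_rot: [[-0.806, -0.592, 0.005], [-0.592, 0.806, 0.003], [-0.005, -0.0, -1.0]]
force: [9.4, 2.4, -8.2]
opening: 0.173
```

```bash
python3 m8.py w9
python3 - <<'E'
from h import *
d=load('w9');g=cv2.cvtColor(d['frame'],cv2.COLOR_RGB2GRAY).astype(float)
def edge(X,a,b):
    p=g[a:b,X-2:X+3].mean(1);return p
print('ptr',g[235:270,395:400].mean(1).round().astype(int).tolist())
m=seg(d,(0,150,40),(8,255,255),(405,200,500,310))|seg(d,(172,150,40),(180,255,255),(405,200,500,310));
hv=cv2.cvtColor(d['frame'],cv2.COLOR_RGB2HSV)[:,:,2]
mt=((m>0)&(hv>105)).astype(np.uint8)
n,l,st,ce=cv2.connectedComponentsWithStats(mt)
for i in range(1,n):
    if st[i,4]>15:
        c=cv2.findContours((l==i).astype(np.uint8),0,2)[0][0];r=cv2.approxPolyDP(c,2.5,True)[:,0];print(st[i],ce[i],r.tolist())
        for z in(.025,.046): print(z,G(onz(d,*ce[i],z)),[G(onz(d,*q,z)).tolist() for q in r])
E
```

```text
[-0.0493 -0.0006] 0.03243795168553978 [10.06508012  1.70878045 -7.88080503] 10.3667
tab top 253 268 x [-0.0739  0.0606] [-0.0667  0.0615]
block 236 251 [-0.0743  0.0511] [-0.0664  0.0518]
ptr col 390 from 225 [130, 130, 130, 130, 130, 131, 131, 131, 130, 130, 129, 130, 130, 130, 129, 130, 129, 131, 130, 130, 130, 130, 129, 130, 129, 129, 114, 67, 24, 16, 19, 26, 31, 32, 34, 34, 30, 33, 33, 31]
rider top rows 87 [-0.1385 -0.001 ]
col305 from 200 [144, 144, 145, 144, 145, 144, 144, 144, 144, 144, 144, 144, 144, 144, 144, 144, 144, 144, 144, 143, 144, 144, 144, 144, 144, 144, 144, 144, 144, 143, 144, 143, 143, 144, 143, 143, 144, 144, 144, 144, 144, 144, 144, 144, 145, 144, 144, 144, 142, 126, 76, 37, 33, 35, 35, 34, 47, 78, 104, 108, 108, 109, 108, 107, 107, 108, 109, 108, 108, 108, 108, 107, 102, 92, 86, 84, 82, 79, 76, 74, 72, 73, 72, 71, 71, 69, 69, 67, 67, 67]
ptr [124, 126, 125, 125, 126, 124, 124, 125, 125, 125, 125, 125, 125, 125, 125, 124, 109, 66, 26, 15, 20, 23, 33, 33, 33, 32, 33, 32, 33, 33, 33, 33, 44, 85, 121]
[416 236  33  17 511] [431.90019569 243.54598826] [[417, 237], [416, 251], [447, 251], [447, 236]]
0.025 [-0.0703  0.0509] [[-0.0735, 0.0438], [-0.0666, 0.0438], [-0.0666, 0.0584], [-0.074, 0.0576]]
0.046 [-0.0779  0.0449] [[-0.0807, 0.0386], [-0.0746, 0.0386], [-0.0746, 0.0515], [-0.0811, 0.0508]]
[461 253  10  26 171] [465.85380117 265.54385965] [[470, 253], [464, 255], [461, 278], [467, 278]]
0.025 [-0.0592  0.0681] [[-0.0656, 0.0693], [-0.0646, 0.0666], [-0.0527, 0.0665], [-0.0527, 0.0694]]
0.046 [-0.068  0.06 ] [[-0.0737, 0.0611], [-0.0728, 0.0587], [-0.0623, 0.0586], [-0.0623, 0.0612]]
```

>>> play_rows([
  [0,0,0,0,0,0,0],
  [0,0,0,0,0,0,0],
  [0,0,0,0,0,0,0],
  [0,0,0,0,0,0,0],
  [0,0,0,0,0,0,0],
  [0,0,0,0,0,0,0],
  [0,0,0,0,0,0,0],
  [0,0,0,0,0,0,0],
])

```text
time_s: 11.03
tcp_pos: [0.5933, 0.2299, 0.0325]
ee_rot: [[-0.806, -0.592, 0.004], [-0.592, 0.806, 0.003], [-0.005, -0.0, -1.0]]
force: [9.3, 2.1, -7.7]
opening: 0.172
```

>>> play_rows([
  [0,0,0,0,0,0,0],
  [0,0,0,0,0,0,0],
  [0,0,0,0,0,0,0],
  [0,0,0,0,0,0,0],
  [0,0,0,0,0,0,0],
  [0,0,0,0,0,0,0],
  [0,0,0,0,0,0,0],
  [0,0,0,0,0,0,0],
])

```text
time_s: 11.7
tcp_pos: [0.5932, 0.2299, 0.0325]
ee_rot: [[-0.806, -0.592, 0.004], [-0.592, 0.806, 0.003], [-0.005, -0.0, -1.0]]
force: [9.2, 1.3, -9.3]
opening: 0.176
```

>>> play_rows([
  [0,0,0,0,0,0,0],
  [0,0,0,0,0,0,0],
  [0,0,0,0,0,0,0],
  [0,0,0,0,0,0,0],
  [0,0,0,0,0,0,0],
  [0,0,0,0,0,0,0],
  [0,0,0,0,0,0,0],
  [0,0,0,0,0,0,0],
])

```text
time_s: 12.37
tcp_pos: [0.5932, 0.2299, 0.0324]
ee_rot: [[-0.806, -0.591, 0.004], [-0.591, 0.806, 0.003], [-0.005, -0.0, -1.0]]
force: [10.4, 2.0, -8.1]
opening: 0.17
```

>>> play_rows([
  [0,0,0,0,0,0,0],
  [0,0,0,0,0,0,0],
  [0,0,0,0,0,0,0],
  [0,0,0,0,0,0,0],
  [0,0,0,0,0,0,0],
  [0,0,0,0,0,0,0],
  [0,0,0,0,0,0,0],
  [0,0,0,0,0,0,0],
])

```text
time_s: 13.03
tcp_pos: [0.5932, 0.2299, 0.0325]
ee_rot: [[-0.806, -0.592, 0.004], [-0.591, 0.806, 0.003], [-0.005, -0.0, -1.0]]
force: [9.4, 2.0, -9.3]
opening: 0.176
```

>>> play_rows([
  [0,-0.3,0,0,0,0,0],
  [0,-0.7,0,0,0,0,0],
  [0,-1.1,0,0,0,0,0],
  [0,-1.5,0,0,0,0,0],
  [0,-1.9,0,0,0,0,0],
  [0,-2.3,0,0,0,0,0],
  [0,-2.7,0,0,0,0,0],
  [0,-3.1,0,0,0,0,0],
])

```text
time_s: 13.7
tcp_pos: [0.6175, 0.2476, 0.0324]
ee_rot: [[-0.806, -0.591, 0.003], [-0.591, 0.806, 0.002], [-0.003, -0.0, -1.0]]
force: [5.7, 0.2, -3.6]
opening: 0.181
```

>>> play_rows([
  [0,-0.4,0,0,0,0,0],
  [0,-0.7,0,0,0,0,0],
  [0,-1.0,0,0,0,0,0],
  [0,-1.3,0,0,0,0,0],
  [0,-1.5,0,0,0,0,0],
  [0,-1.6,0,0,0,0,0],
  [0,-1.6,0,0,0,0,0],
])

```text
time_s: 14.28
tcp_pos: [0.6296, 0.2566, 0.0324]
ee_rot: [[-0.806, -0.591, 0.002], [-0.591, 0.806, 0.001], [-0.002, -0.0, -1.0]]
force: [5.5, -1.3, -2.3]
opening: 0.176
```

Run:
```python
from h import *
s=env.state();print(G(s['tcp_pos']),s['tcp_pos'][2],s['force'],s['ee_rot'].round(4).tolist())
```

```text
[-0.0042 -0.0007] 0.032429854326937436 [ 5.54869558 -1.3433943  -2.26548959] [[-0.8064, -0.5913, 0.0015], [-0.5913, 0.8064, 0.0007], [-0.0016, -0.0003, -1.0]]
```

>>> play_rows([
  [0,-0.1,0,0,0,0,0],
  [0,-0.2,0,0,0,0,0],
  [0,-0.3,0,0,0,0,0],
  [0,-0.35,0,0,0,0,0],
  [0,-0.35,0,0,0,0,0],
])

```text
time_s: 14.7
tcp_pos: [0.6315, 0.2579, 0.0324]
ee_rot: [[-0.806, -0.591, 0.0], [-0.591, 0.806, -0.0], [0.0, -0.0, -1.0]]
force: [2.2, -3.0, 3.1]
opening: 0.175
```

Run:
```python
from h import *
s=env.state();print(G(s['tcp_pos']),s['tcp_pos'][2],s['force'],s['ee_rot'].round(4).tolist())
```

```text
[-0.0019 -0.0007] 0.03243801843537665 [ 2.21431149 -2.95507252  3.0577166 ] [[-0.8065, -0.5913, 0.0], [-0.5913, 0.8065, -0.0003], [0.0002, -0.0003, -1.0]]
```

>>> play_rows([
  [0,-0.1,0,0,0,0,0],
  [0.3,-0.1,0,0,0,0,0],
  [0.5,0,0,0,0,0,0],
  [0.6,0,0,0,0,0,0],
  [0.6,0,0,-3,0,0,0],
  [0.6,0,0,-7,0,0,0],
  [0.6,0,0,-11,0,0,0],
  [0.6,0,0,-15,0,0,0],
])

```text
time_s: 15.37
tcp_pos: [0.6308, 0.2584, 0.1833]
ee_rot: [[-0.806, -0.592, -0.001], [-0.592, 0.806, -0.0], [0.001, 0.0, -1.0]]
force: [0.9, 0.2, -0.4]
opening: 0.597
```

Run:
```python
from h import *
s=env.state();print(s['joint_positions'],s['tcp_pos'],s['opening'])
d=snap('wrist','w10')
h=cv2.cvtColor(d['frame'],cv2.COLOR_RGB2HSV)
m=cv2.inRange(h,(22,120,100),(34,255,255));m[:, :200]=0
ys,xs=np.nonzero(m);print('rider px',xs.min(),xs.max(),ys.min(),ys.max(),'front',G(onz(d,xs.mean(),ys.min()-.5,.038)),'rear incl line', G(onz(d,xs.mean(),ys.max()+.5,.038)))
g=cv2.cvtColor(d['frame'],cv2.COLOR_RGB2GRAY);p=proj(d,[*GW(-.0212,.045),.0335]);X,Y=p.astype(int);print(p,g[Y-12:Y+14,X-1:X+2].mean(1).round().astype(int).tolist())
# mallet/punch from side & scene
```

```text
[ 6.73767651e-01  3.81492345e-01  2.07330653e-03 -3.88038154e-04
 -1.19252278e+00 -1.61134724e+00] [0.63075946 0.25835424 0.18327359] 0.5967479250033332
rider px 287 354 22 120 front [-0.1383 -0.0003] rear incl line [-0.0723 -0.0004]
[377.68607829 186.90416422] [135, 134, 135, 134, 132, 133, 132, 131, 131, 132, 133, 129, 111, 52, 33, 43, 43, 44, 47, 42, 53, 90, 127, 131, 131, 131]
```

>>> play_rows([
  [0.6,3,-1.8,-1,0,0,-5.5],
  [0.6,6.8,-4.2,-1.7,0,0,-11],
  [0.6,10.2,-6.3,-1.7,0,0,-17],
  [0.6,13.6,-8.4,-1.7,0,0,-23],
  [0.6,17,-10.5,-1.7,0,0,-29],
  [0.6,20.4,-12.6,-1.7,0,0,-35],
  [0.6,23.8,-14.7,-1.7,0,0,-40],
  [0.6,27,-16.7,-1.7,0,0,-45],
], force=100)

```text
time_s: 16.08
tcp_pos: [0.511, -0.0374, 0.1989]
ee_rot: [[-0.147, -0.989, 0.0], [-0.989, 0.147, 0.001], [-0.001, -0.0, -1.0]]
force: [0.8, -0.5, -0.2]
opening: 0.599
```

>>> play_rows([
  [0.6,3,0.7,0,0,0,-5.5],
  [0.6,6,1.4,0,0,0,-11],
  [0.6,9,2.2,0,0,0,-17],
  [0.6,12,2.9,0,0,0,-23],
  [0.6,15,3.6,0,0,0,-29],
  [0.6,18,4.3,0,0,0,-35],
  [0.6,20.7,5,0,0,0,-40],
  [0.6,20.7,5,0,0,0,-46],
])

```text
time_s: 16.75
tcp_pos: [0.4296, -0.2356, 0.1987]
ee_rot: [[0.607, -0.795, -0.001], [-0.795, -0.607, 0.0], [-0.0, 0.0, -1.0]]
force: [0.4, -0.4, -0.0]
opening: 0.602
```

>>> play_rows([
  [0.6,0,0,0,0,0,-7],
  [0.6,0,0,0,0,0,-14],
  [0.6,0,0,0,0,0,-21],
  [0.6,0,0,0,0,0,-28],
  [0.6,0,0,0,0,0,-35],
  [0.6,0,0,0,0,0,-42],
  [0.6,0,0,0,0,0,-45.6],
  [0.6,0,0,0,0,0,-45.6],
])

```text
time_s: 17.42
tcp_pos: [0.4315, -0.2327, 0.1987]
ee_rot: [[0.993, -0.121, -0.0], [-0.121, -0.993, 0.0], [-0.0, -0.0, -1.0]]
force: [-0.3, 0.0, -0.5]
opening: 0.598
```

Run:
```python
from h import *
d=snap('wrist','w11');s=env.state();R=s['ee_rot'];print(s['time_s'],s['tcp_pos'],R.round(3).tolist(),np.degrees(np.arctan2(R[1,0],R[0,0])))
h=cv2.cvtColor(d['frame'],cv2.COLOR_RGB2HSV)
m=cv2.inRange(h,(0,0,150),(180,40,255));n,l,st,ce=cv2.connectedComponentsWithStats(m)
for i in range(1,n):
    if st[i,4]>300: 
        c=cv2.findContours((l==i).astype(np.uint8),0,2)[0][0];r=cv2.minAreaRect(c);print('white',st[i],ce[i].round(1),r,onz(d,*ce[i],.068).round(4))
m=cv2.inRange(h,(100,150,30),(125,255,255));n,l,st,ce=cv2.connectedComponentsWithStats(m)
for i in range(1,n):
    if st[i,4]>300: print('blue',st[i],ce[i].round(1),h[int(ce[i][1]),int(ce[i][0])])
m=cv2.inRange(h,(50,120,40),(75,255,255));n,l,st,ce=cv2.connectedComponentsWithStats(m)
for i in range(1,n):
    if st[i,4]>200: print('green',st[i],ce[i].round(1),onz(d,*ce[i],.098).round(4))
```

```text
17.4667 [ 0.43147865 -0.23270241  0.19875726] [[0.992, -0.126, -0.0], [-0.126, -0.992, 0.0], [-0.0, -0.0, -1.0]] -7.219129968343656
white [ 297  103   75   83 5941] [333.4 143.2] ((334.0, 144.0), (82.0, 74.0), 90.0) [ 0.4852 -0.2474  0.068 ]
white [  34  176   74   65 2945] [ 72.2 206.9] ((70.80000305175781, 208.60000610351562), (67.97647094726562, 65.29319763183594), 63.43495178222656) [ 0.462 -0.044  0.068]
blue [ 318  187   28  134 3373] [331.2 251.9] [110 174 139]
```

View pics/w11.png

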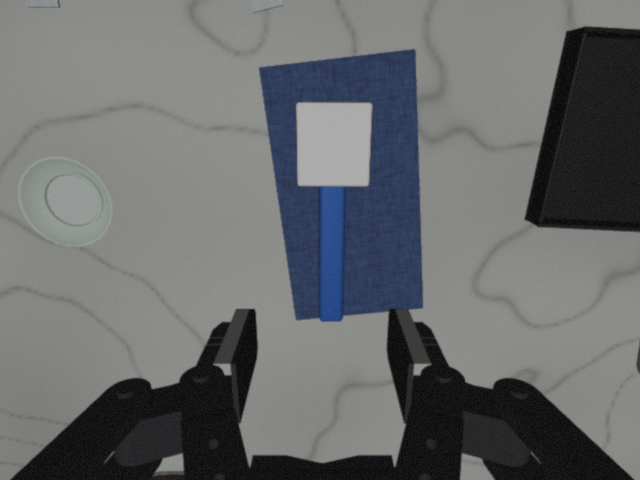

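>>> play_rows([
  [0.6,-0.3,0.8,4,0,0,0],
  [0.6,-0.3,0.8,8,0,0,0],
  [0.6,-0.3,0.8,12,0,0,0],
  [0.6,-0.3,0.8,15,0,0,0],
  [0.6,-0.3,0.8,17,0,0,0],
  [0.6,-0.3,0.8,18,0,0,0],
  [0.6,-0.3,0.8,18.4,0,0,0],
  [0.6,-0.3,0.8,18.4,0,0,0],
])

```text
time_s: 18.13
tcp_pos: [0.427, -0.2404, 0.0141]
ee_rot: [[0.992, -0.126, -0.002], [-0.126, -0.992, 0.0], [-0.002, -0.0, -1.0]]
force: [0.4, -0.1, 0.7]
opening: 0.599
```

>>> play_rows([
  [0.6,0,0,0.3,0,0,0],
  [0.6,0,0,0.6,0,0,0],
  [0.6,0,0,0.6,0,0,0],
])

```text
time_s: 18.38
tcp_pos: [0.428, -0.2406, 0.0094]
ee_rot: [[0.992, -0.125, 0.001], [-0.125, -0.992, -0.0], [0.001, -0.0, -1.0]]
force: [-0.2, -0.3, 0.2]
opening: 0.6
```

>>> play_rows([
  [0.6,0,0,0.3,0,0,0],
  [0.6,0,0,0.6,0,0,0],
  [0.6,0,0,0.6,0,0,0],
])

```text
time_s: 18.63
tcp_pos: [0.4274, -0.2405, 0.0027]
ee_rot: [[0.992, -0.125, -0.0], [-0.125, -0.992, 0.0], [-0.0, -0.0, -1.0]]
force: [-0.2, 0.7, -0.2]
opening: 0.6
```

>>> play_rows([
  [0.6,0,0,0.3,0,0,0],
  [0.3,0,0,0.4,0,0,0],
  [0,0,0,0.4,0,0,0],
  [0,0,0,0.4,0,0,0],
  [0,0,0,0.4,0,0,0],
  [0,0,0,0.4,0,0,0],
  [0,0,0,0.4,0,0,0],
  [0,0,0,0.4,0,0,0],
], force=110)

```text
time_s: 19.3
tcp_pos: [0.4275, -0.2406, -0.0008]
ee_rot: [[0.992, -0.124, -0.0], [-0.124, -0.992, 0.0], [-0.0, 0.0, -1.0]]
force: [-2.1, 1.3, 5.9]
opening: 0.233
```

>>> play_rows([
  [0,0,0,-0.3,0,0,0],
  [0,0,0,-1,0,0,0],
  [0,0,0,-2,0,0,0],
  [0,0,0,-4,0,0,0],
  [0,0,0,-7,0,0,0],
  [0,0,0,-10,0,0,0],
  [0,0,0,-13,0,0,0],
  [0,0,0,-13,0,0,0],
])

```text
time_s: 19.97
tcp_pos: [0.431, -0.2416, 0.1351]
ee_rot: [[0.992, -0.123, 0.009], [-0.123, -0.992, -0.003], [0.009, 0.002, -1.0]]
force: [0.9, -0.4, -2.7]
opening: 0.234
```

```bash
cat > mm.py <<'E'
from h import *
import sys
d=snap('wrist',sys.argv[1]);s=env.state();R=s['ee_rot'];t=s['tcp_pos'];print(s['time_s'],t,s['force'],s['wrist_torque'].round(2),s['opening'])
h=cv2.cvtColor(d['frame'],cv2.COLOR_RGB2HSV)
m=cv2.inRange(h,(0,0,145),(180,40,255));m[:,:200]=0;m[:,450:]=0;n,l,st,ce=cv2.connectedComponentsWithStats(m);i=1+np.argmax(st[1:,4])
print('white',st[i],ce[i].round(1))
c=cv2.findContours((l==i).astype(np.uint8),0,2)[0][0];print(cv2.approxPolyDP(c,4,True)[:,0].tolist(),cv2.minAreaRect(c))
for zo in (.064,.067,.07): p=onz(d,*ce[i],t[2]+zo);print('top centre if at tcp+',zo,'tool frame',(R.T@(p-t)).round(4))
m=cv2.inRange(h,(50,100,30),(78,255,255));n,l,st,ce=cv2.connectedComponentsWithStats(m)
for i in range(1,n):
    if st[i,4]>150: p=onz(d,*ce[i],.098);print('green',st[i],ce[i].round(1),p.round(4),'tool',(R.T@(p-t)).round(4))
E
python3 mm.py w12
```

```text
20.0167 [ 0.42965409 -0.24100215  0.13230702] [-0.6998902  -0.16524013 -4.08031114] [ 0.05  0.19 -0.03] 0.22935941870968543
white [  215    95   212   216 30906] [321.3 203.6]
[[218, 97], [217, 110], [222, 111], [215, 116], [224, 120], [217, 120], [222, 137], [216, 138], [223, 148], [217, 147], [223, 150], [217, 154], [223, 158], [219, 164], [225, 163], [220, 170], [225, 176], [220, 185], [225, 188], [220, 188], [229, 190], [222, 206], [227, 211], [224, 226], [231, 231], [226, 236], [231, 258], [227, 272], [232, 273], [234, 309], [408, 309], [425, 129], [422, 97], [411, 101], [409, 111], [407, 96], [401, 103], [399, 98], [392, 102], [379, 95], [371, 104], [363, 97], [360, 103], [351, 100], [349, 111], [348, 103], [343, 104], [350, 98], [344, 96], [338, 106], [335, 96], [330, 104], [327, 96], [330, 99], [323, 104], [312, 96], [314, 102], [305, 98], [292, 104], [294, 96], [286, 101], [274, 96], [273, 101], [267, 98], [270, 95], [264, 101], [262, 96], [256, 104], [255, 96], [253, 101], [248, 96], [245, 103], [246, 96], [240, 101], [231, 96], [232, 104]] ((320.5, 202.5), (215.0, 211.0), 90.0)
top centre if at tcp+ 0.064 tool frame [ 0.0586 -0.0001 -0.0636]
top centre if at tcp+ 0.067 tool frame [ 0.0594 -0.0001 -0.0666]
top centre if at tcp+ 0.07 tool frame [ 0.0601 -0.0001 -0.0696]
```

>>> play_rows([
  [0,2,-1,-1,0,0,0],
  [0,4,-2.5,-2.5,0,0,0],
  [0,6,-4,-3,0,0,0],
  [0,8,-5.5,-3,0,0,0],
  [0,10,-6.9,-3,0,0,0],
  [0,10.5,-6.9,-3,0,0,0],
  [0,10.5,-6.9,-3,0,0,0],
  [0,10.5,-6.9,-3,0,0,0],
])

```text
time_s: 20.68
tcp_pos: [0.5392, -0.185, 0.1574]
ee_rot: [[0.992, -0.125, -0.003], [-0.125, -0.992, 0.001], [-0.003, -0.0, -1.0]]
force: [-0.7, 0.4, -3.7]
opening: 0.232
```

```bash
python3 mm.py w13 | cut -c1-400
```

```text
20.7333 [ 0.53895178 -0.18525197  0.15782854] [-0.46046344 -1.64102342 -3.773729  ] [-0.01  0.21 -0.02] 0.2312736627189359
white [  213    95   218   218 43796] [321.5 199.8]
[[214, 96], [230, 309], [411, 310], [429, 96]] ((321.5, 203.5), (217.0, 217.0), 90.0)
top centre if at tcp+ 0.064 tool frame [ 0.0596 -0.0007 -0.0642]
top centre if at tcp+ 0.067 tool frame [ 0.0603 -0.0007 -0.0672]
top centre if at tcp+ 0.07 tool frame [ 0.0611 -0.0007 -0.0702]
green [ 297   10   72   79 4392] [332.6  48.4] [ 0.6473 -0.2039  0.098 ] tool [0.11   0.0049 0.0595]
```

>>> play_rows([
  [0,2,0.2,0,0,0,0],
  [0,4,0.4,0,0,0,0],
  [0,5.2,0.56,0,0,0,0],
  [0,5.2,0.56,1,0,0,0],
  [0,5.2,0.56,2.5,0,0,0],
  [0,5.2,0.56,4,0,0,0],
  [0,5.2,0.56,4.6,0,0,0],
  [0,5.2,0.56,4.6,0,0,0],
], force=120)

```text
time_s: 21.4
tcp_pos: [0.5888, -0.1973, 0.111]
ee_rot: [[0.992, -0.125, -0.004], [-0.125, -0.992, 0.001], [-0.004, -0.0, -1.0]]
force: [-0.9, -0.4, -4.4]
opening: 0.225
```

>>> play_rows([
  [0,0,0,0.3,0,0,0],
  [0,0,0,0.6,0,0,0],
  [0,0,0,0.9,0,0,0],
  [0,0,0,1.2,0,0,0],
  [0,0,0,1.5,0,0,0],
  [0,0,0,1.5,0,0,0],
])

```text
time_s: 21.9
tcp_pos: [0.5909, -0.1971, 0.0974]
ee_rot: [[0.992, -0.125, -0.001], [-0.125, -0.992, 0.0], [-0.001, -0.0, -1.0]]
force: [-0.8, 0.8, -4.1]
opening: 0.226
```

>>> play_rows([
  [0,0,0,0.3,0,0,0],
  [0,0,0,0.5,0,0,0],
  [0,0,0,0.5,0,0,0],
])

```text
time_s: 22.15
tcp_pos: [0.5914, -0.1972, 0.0928]
ee_rot: [[0.992, -0.124, 0.0], [-0.124, -0.992, -0.0], [0.0, 0.0, -1.0]]
force: [-1.1, 1.0, -2.0]
opening: 0.228
```

>>> play_rows([
  [0,0,0,0.3,0,0,0],
  [0,0,0,0.6,0,0,0],
  [0,0,0,0.9,0,0,0],
  [0,0,0,1.2,0,0,0],
  [0,0,0,1.4,0,0,0],
  [0,0,0,1.4,0,0,0],
])

```text
time_s: 22.65
tcp_pos: [0.5916, -0.1973, 0.0789]
ee_rot: [[0.992, -0.124, 0.0], [-0.124, -0.992, -0.0], [0.001, 0.0, -1.0]]
force: [-1.0, 0.1, 2.0]
opening: 0.224
```

>>> play_rows([
  [0,0,0,0.1,0,0,0],
  [0,0,0,0.2,0,0,0],
  [0,0,0,0.2,0,0,0],
])

```text
time_s: 22.9
tcp_pos: [0.5916, -0.1973, 0.0772]
ee_rot: [[0.992, -0.124, 0.001], [-0.124, -0.992, -0.0], [0.001, 0.0, -1.0]]
force: [-0.6, -0.1, 1.7]
opening: 0.226
```

>>> play_rows([
  [0,0,0,0.1,0,0,0],
  [0,0,0,0.2,0,0,0],
  [0,0,0,0.2,0,0,0],
])

```text
time_s: 23.15
tcp_pos: [0.5915, -0.1974, 0.0768]
ee_rot: [[0.992, -0.124, 0.001], [-0.124, -0.992, -0.001], [0.001, 0.0, -1.0]]
force: [-5.9, 2.0, 12.4]
opening: 0.228
```

>>> play_rows([
  [0,0,0,0.1,0,0,0],
  [0,0,0,0.2,0,0,0],
  [0,0,0,0.2,0,0,0],
])

```text
time_s: 23.4
tcp_pos: [0.5914, -0.1975, 0.0764]
ee_rot: [[0.992, -0.123, 0.002], [-0.123, -0.992, -0.001], [0.002, 0.001, -1.0]]
force: [-10.3, 4.4, 24.9]
opening: 0.228
```

>>> play_rows([
  [0,0,0,-1,0,0,0],
  [0,0,0,-2.5,0,0,0],
  [0,0,0,-4.5,0,0,0],
  [0,0,0,-7,0,0,0],
  [0,-3,1.2,-7.5,0,0,0],
  [0,-6.5,2.6,-7.5,0,0,0],
  [0,-10,4,-7.5,0,0,0],
  [0,-13,5.2,-7.5,0,0,0],
])

```text
time_s: 24.07
tcp_pos: [0.4525, -0.2324, 0.1469]
ee_rot: [[0.992, -0.125, -0.003], [-0.125, -0.992, 0.001], [-0.003, -0.001, -1.0]]
force: [-0.7, -0.2, -3.9]
opening: 0.23
```

>>> play_rows([
  [0,-2,0.8,0,0,0,0],
  [0,-2.7,1.1,1,0,0,0],
  [0,-2.7,1.1,2,0,0,0],
  [0,-2.7,1.1,2,0,0,0],
])

```text
time_s: 24.4
tcp_pos: [0.4257, -0.2397, 0.1259]
ee_rot: [[0.992, -0.126, -0.003], [-0.126, -0.992, 0.001], [-0.004, -0.001, -1.0]]
force: [-0.1, -0.5, -4.3]
opening: 0.231
```

```bash
python3 mm.py w14 | cut -c1-400
```

```text
24.45 [ 0.42676095 -0.23985996  0.12672402] [ 0.22285945  0.48597385 -3.25168644] [0.03 0.16 0.04] 0.22709396215374492
white [  214    95   213   216 37971] [320.7 201.5]
[[217, 96], [215, 130], [220, 132], [220, 141], [216, 140], [233, 309], [409, 310], [426, 98], [408, 96], [408, 101], [393, 96], [391, 103], [389, 97], [376, 95], [361, 101], [357, 96], [362, 96], [347, 96], [343, 101], [345, 95], [331, 102], [332, 97], [294, 96], [294, 101], [283, 96], [280, 102], [281, 96], [250, 96], [246, 102], [244, 95], [236, 102], [235, 96]] ((320.0, 202.5), (215.0, 212.0),
top centre if at tcp+ 0.064 tool frame [ 0.0581 -0.0006 -0.0642]
top centre if at tcp+ 0.067 tool frame [ 0.0588 -0.0005 -0.0672]
top centre if at tcp+ 0.07 tool frame [ 0.0595 -0.0005 -0.0702]
```

>>> play_rows([
  [0,0,0,3.5,0,0,0],
  [0,0,0,7,0,0,0],
  [0,0,0,9.5,0,0,0],
  [0,0,0,11,0,0,0],
  [0,0,0,11.9,0,0,0],
  [0,0,0,12.3,0,0,0],
  [0,0,0,12.3,0,0,0],
  [0,0,0,12.3,0,0,0],
])

```text
time_s: 25.12
tcp_pos: [0.4287, -0.2403, 0.0056]
ee_rot: [[0.992, -0.124, 0.001], [-0.124, -0.992, -0.0], [0.001, 0.0, -1.0]]
force: [0.2, -0.9, -3.6]
opening: 0.23
```

>>> play_rows([
  [0,0,0,0.1,0,0,0],
  [0,0,0,0.2,0,0,0],
  [0,0,0,0.2,0,0,0],
])

```text
time_s: 25.37
tcp_pos: [0.4281, -0.2402, 0.0036]
ee_rot: [[0.992, -0.125, 0.001], [-0.125, -0.992, -0.0], [0.001, -0.0, -1.0]]
force: [0.4, 0.2, -3.8]
opening: 0.227
```

Still hanging; about 4 mm more.

>>> play_rows([
  [0,0,0,0.1,0,0,0],
  [0,0,0,0.2,0,0,0],
  [0,0,0,0.3,0,0,0],
  [0,0,0,0.3,0,0,0],
])

```text
time_s: 25.7
tcp_pos: [0.4275, -0.2402, -0.0001]
ee_rot: [[0.992, -0.125, -0.0], [-0.125, -0.992, 0.0], [-0.0, -0.0, -1.0]]
force: [0.5, -0.9, -4.2]
opening: 0.231
```

>>> play_rows([
  [0,0,0,0.1,0,0,0],
  [0,0,0,0.1,0,0,0],
  [0,0,0,0.1,0,0,0],
])

```text
time_s: 25.95
tcp_pos: [0.4277, -0.2402, -0.0007]
ee_rot: [[0.992, -0.124, 0.0], [-0.124, -0.992, -0.0], [0.0, 0.0, -1.0]]
force: [-2.0, 0.7, 3.0]
opening: 0.233
```

Contact: the mallet is seated. Release, rise and clear.

>>> play_rows([
  [0.3,0,0,0,0,0,0],
  [0.5,0,0,0,0,0,0],
  [0.6,0,0,0,0,0,0],
  [0.6,0,0,0,0,0,0],
  [0.6,0,0,-2,0,0,0],
  [0.6,0,0,-5,0,0,0],
  [0.6,0,0,-9,0,0,0],
  [0.6,0,0,-13,0,0,0],
])

```text
time_s: 26.62
tcp_pos: [0.4268, -0.2401, 0.13]
ee_rot: [[0.992, -0.124, -0.002], [-0.124, -0.992, 0.0], [-0.002, 0.0, -1.0]]
force: [1.3, -0.5, 0.0]
opening: 0.601
```

>>> play_rows([
  [0.6,0,0,-4,0,0,0],
  [0.6,0,0,-7,0,0,0],
  [0.6,0,0,-7,0,0,0],
  [0.6,0,0,-7,0,0,0],
])

```text
time_s: 26.95
tcp_pos: [0.4289, -0.2403, 0.2012]
ee_rot: [[0.992, -0.124, 0.005], [-0.124, -0.992, -0.001], [0.005, 0.0, -1.0]]
force: [-0.9, -0.1, -1.4]
opening: 0.598
```

Run:
```python
from h import *
d=snap('wrist','w15');s=env.state();print(s['time_s'],s['tcp_pos'],s['force'],s['opening'])
h=cv2.cvtColor(d['frame'],cv2.COLOR_RGB2HSV)
m=cv2.inRange(h,(0,0,150),(180,40,255));n,l,st,ce=cv2.connectedComponentsWithStats(m)
for i in range(1,n):
    if st[i,4]>800:
        c=cv2.findContours((l==i).astype(np.uint8),0,2)[0][0];print(st[i],onz(d,*ce[i],.068).round(4),cv2.minAreaRect(c))
d=snap('scene','s15')
g=seg(d,(50,120,40),(75,255,255),(205,245,240,290));ys,xs=np.nonzero(g);print('green',onz(d,xs.mean(),ys.mean(),.098).round(4),len(xs))
y=seg(d,(22,140,60),(34,255,255),(350,260,430,340));o=seg(d,(8,150,110),(18,255,255),(380,295,410,330));r=seg(d,(0,170,90),(5,255,255),(390,290,415,312))
for n,q in(('yellow',y),('orange',o),('red',r)):
    ys,xs=np.nonzero(q);print(n,xs.mean().round(1),ys.mean().round(1),len(xs))
```

```text
27.0 [ 0.42781517 -0.24006932  0.19946618] [-0.79814524 -0.13468165 -0.48036213] 0.6002931160159265
[ 285  102   74   82 5815] [ 0.4851 -0.2471  0.068 ] ((321.5, 142.5), (81.0, 73.0), 90.0)
[  27  165   78   80 3336] [ 0.4608 -0.0458  0.068 ] ((67.390625, 209.36483764648438), (73.19137573242188, 74.24569702148438), 65.05609893798828)
green [ 0.6531 -0.199   0.098 ] 146
yellow 377.8 294.0 497
orange 395.6 314.5 57
red 401.3 300.7 23
```

```bash
python3 -c "
from plant import env
print(env.close_job())"
```

```text
the job is handed in; nothing more can be done
None
```

The gauge check and the pass punch are both done, and I handed the job in at about 27 s of the 67 s allowed.

**What I did**
1. I slid the rider back until it met the carriage at its home stop.
2. I drew the handle out until the pointer stood at the flag and held it there for about 2.7 s.
3. I eased the handle home while still gripping it, and only then let go.
4. I pressed the green pin down with the mallet until it bottomed: about 16 mm of travel, then the force rose sharply to 25 N.
5. I set the mallet back on its mat and moved clear.

**Last checks**

| Item | Reading |
|---|---|
| Pointer at the flag, along gauge x | about −68 mm (individual readings −67.5 to −68.9), flag −68.0 mm |
| Rider's rear face afterwards | −68.3 mm |
| Handle and flag | same pixels in the scene view as at the start, within half a pixel |
| Mallet | head within 1 mm of where it stood, level, same heading |

**What disagreed**
- **Fingertips:** they end at least 16 mm behind the given TCP, where the description puts them 8 mm ahead of it. My first push with the rider therefore passed over it without touching, so I redid it lower.
- **Green cap:** the wrist and scene views differed by about 5 mm. I used the wrist view.
- **Mallet in the grip:** the camera suggested it had slipped about 6 mm, but the heights at which it met the pin and the mat showed it had not.
- **Not re-measured:** I did not look again at the black-capped punch or the other things on the bench, but no force readings suggested I had touched them.

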